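Draw the lid hopper's gate and refill the tray

ROBOT

A 6-joint arm with a two-finger parallel gripper is mounted at the origin on a cart in front of the work surface, level with it; the furniture and walls round the work are solid. World frame = base frame: x ahead of the robot, y to its left, z up, the work surface at z = 0. Lengths are in m, angles in rad, forces in N, time in s.
With the tool pointing down it reaches from about 0.275 to 0.75 m from the base axis. Payload 10.2 kg.
Tool frame: the origin (TCP) lies midway between the tips of the shut fingers; the grasp point (between the pads) lies 19 mm behind it; z points along the fingers, y is the direction in which the jaws open and shut (so a half turn about z gives the same grasp; the last joint's range is limited). The gripper opens to 88 mm and grips with 3 to 60 N. Pads are 18 mm wide; open, the fingers measure 123 mm over their backs; the gripper's body (75 mm by 187 mm) begins 45 mm behind the grasp point.
Start: joints at [1.082, 0.313, 1.498, -0, 1.331, -0.223], TCP at [0.138, 0.507, 0.199] pointing down, gripper open.
Joint ranges: [-2.94, 2.94], [-0.97, 2.17], [0.19, 2.56], [-1.23, 4.37], [0.02, 3.11], [-2.88, 2.88]. Speed limits (rad/s): [2.39, 2.39, 3.01, 3.14, 3.14, 3.14].

INTERFACE

Orientations are given as a unit quaternion [x, y, z, w].
In Python, from plant import * gives the robot as it stands. The module is installed in compiled form; this text tells all that it offers.
- The arm moves only by the tool carry_out, never from a script. Its argument "steps" is a list that holds one entry, the list of rows, each a list of 7 numbers: the turn, a rotation vector about the tool's x, y, z in degrees, then the shift along the tool's x, y, z in m, then the finger opening in m, from 0 to 0.0881. In form: [[[wx, wy, wz, x, y, z, grip], ...]]. A call has 1 to 20 rows; each row is the pose to reach, as a shift and turn from the pose commanded when the call began, along the tool's axes at that moment; what a row does not reach only later rows make up. A row lasts 1/10 s, in which the tool goes at most 50 mm and 8.59 degrees, less where a joint would pass 70% of its speed; a pose out of reach is approached as far as the arm can. A call with a gripper value outside its range is refused whole. The fingers move at their own pace and stop on an object; "newtons" is the grip in N (left out, the last holds). Time passes only in rows, so rows that repeat a pose let the fingers close. It gives the time, the measured TCP pose, the force and the opening at its end, in the units of the state.
- get_obs(): the state, without advancing time (a new reading comes with each control period).
- snapshot(name): name is "side" or "top"; returns the picture (480x640x3 uint8, red, green, blue); there is no depth.
- get_calibration(name): a dict with "camera_matrix" (3x3 intrinsics, pixels), "world_from_camera" (4x4, takes a point from camera to world coordinates). Camera axes: x right, y down, z forward; pixel columns grow to the right and rows downward; lengths in m; the calibration is good to about 2 mm. A picture is of the moment at which its call begins. get_calibration takes no time and is no camera call.
- close_job(): hands the job in, once; it reports no verdict.
Trained networks look in the newest picture that a camera, given by its name, has taken for a name from the list of things; names that differ only in an ending like _2 or _b are one class to them, and where a whole thing is asked for, a point or a joint stands for the part that bears it (a point fixed in the world has none). Each returns a list of dicts, best first, with "score" (0 to 1); they miss things now and then, are a little off and sometimes report something else, mostly with a low value. They report only what shows in the picture. A call takes as long as a camera call. They do not tell look-alikes from the thing itself.
- spot_in(camera, name): "pixel" ([column, row] in pixels, amid what is visible of it).
The state is a dict: "time_s": time; "qpos": joint angles; "dq": joint speeds; "tau": joint torques, N m; "position": TCP position; "tcp_rot": TCP orientation; "contact_force": force on the tool from outside, world axes, zero at the start; "ft_torque": the same for the moment, N m; "width": finger opening in m.
Only numpy, scipy, OpenCV 4.12 (cv2) and the standard library are available. Lean on these libraries where they do the work, as an engineer would, in place of code of your own. Each camera call takes 0.05 s, during which the arm holds its last target.

TASK

Slide the empty tray into the bay under the lid hopper until it meets the stop at the far end. Then draw the hopper's slide gate all the way out until it hits its end stop, so that the three lids drop into the tray, and afterwards push the gate fully home again. Leave the tray in the bay and do not disturb the other things on the table.

Things in the scene. Friction and masses are not known exactly. Their poses are not given: they have to be found in the camera images.
- hopper: Fixed lid hopper on a grey stand; square aluminium chute, 84 mm wide outside, 76 mm inside, bottom 93 mm and open top 155 mm above the table (a sloped lip at its back, +x, reaches 178 mm). The slide gate closes it below. Origin: on the table under the chute's centre. Its -x: the way the gate is drawn. Its -y: the way the tray goes in under the chute. z up
- bay_mouth (a point): Middle of the tray bay's mouth at table height, 60 mm to +y of the hopper's origin. The bay runs from here to -y between two upright plates 112 mm apart and 80 mm high. Lead-in wings 22 mm high flare outwards from the mouth to y = 89 mm in the hopper's frame, where they are about 139 mm apart
- bay_stop (a point): Top middle of the inner face of the stop, a 30 mm high plate across the far end of the bay, 57 mm to -y of the hopper's origin
- gate (a joint): Slide gate under the chute: 0 = fully home (chute closed), 0.080 = drawn out to its end stop (m). It slides horizontally along the hopper's -x, stays where it is left, has no spring, and takes about 3 to 5 N to move
- pull_flange (a point): Top edge (mid-width) of the gate's upturned pull flange: upright plate 6 mm thick (hopper x), 80 mm wide (hopper y), from the gate plate's top at 91 mm to 131 mm above the table. Gate home, it is 102 mm to -x of the hopper's origin; 57 mm are clear between it and the chute for hooking it with fingers from above. Guide bars at the gate's edges reach 96 mm. Moves with the gate
- tray: Loose open grey tray, 100 mm (its x) x 170 mm (its y) x 45 mm high, walls and floor 4 mm, about 0.25 kg; starts outside the bay's mouth, long side roughly along the hopper's y. Origin: centre of its underside. Against the stop its origin is at y = +28 mm in the hopper's frame and its near end at y = +113 mm
- hopper_lid_0: round metal jar lid, 65 mm across and 16 mm high, about 20 g; one of three lying stacked on the closed gate inside the chute. Origin: centre of its underside, z up at the start
- hopper_lid_1: round metal jar lid, 65 mm across and 16 mm high, about 20 g; one of three lying stacked on the closed gate inside the chute. Origin: centre of its underside, z up at the start
- hopper_lid_2: round metal jar lid, 65 mm across and 16 mm high, about 20 g; one of three lying stacked on the closed gate inside the chute. Origin: centre of its underside, z up at the start
- jar_a: full glass jar with lid, 69 mm across, 112 mm high, a bystander right of the hopper; origin under its centre
- jar_b: a second such jar, a bystander; origin under its centre
- desk_stapler: stapler, 32 x 137 x 44 mm, lying at the front right, a bystander; origin under its centre
- parcel_tape: roll of parcel tape, 66 mm across, 48 mm high, lying behind the tray, a bystander; origin under its centre
- jar_c: a third such jar, a bystander; origin under its centre
Mind the look-alikes: they are no part of the job. Several things have the shape of the tray; the one meant has the colours described above. What is shaped like the hopper_lid_2 but red is not meant.

How it is judged:
On the way, in this order (a step that is already met when the one before it is completed fails the run):
1. the tray stands in the bay against its stop, the gate still closed (y of tray in the frame of hopper between 0.015 and 0.042 m and angle between the x axis of tray and the x axis of hopper, either way round below 0.12 rad and value of joint gate below 0.02 m), for 0.2 s.
2. the gate is drawn out to its end stop with the tray in the bay (y of tray in the frame of hopper between 0.015 and 0.042 m and angle between the x axis of tray and the x axis of hopper, either way round below 0.12 rad and value of joint gate above 0.076 m), for 0.2 s.
At the end, for the whole second after the job is handed in: The tray is in the bay against the stop (within about 14 mm and 0.12 rad), all three lids lie at rest in the tray, below its rim or leaning inside it, and the gate is pushed home again (within 6 mm) (y of tray in the frame of hopper between 0.015 and 0.042 m and angle between the x axis of tray and the x axis of hopper, either way round below 0.12 rad and value of joint gate below 0.006 m and linear speed of tray below 0.02 m/s and x of hopper_lid_0 in the frame of tray between -0.05 and 0.05 m and y of hopper_lid_0 in the frame of tray between -0.085 and 0.085 m and height (world z) of each of hopper_lid_0, hopper_lid_1, hopper_lid_2 below 0.068 m and linear speed of each of hopper_lid_0, hopper_lid_1, hopper_lid_2 below 0.03 m/s and x of hopper_lid_1 in the frame of tray between -0.05 and 0.05 m and y of hopper_lid_1 in the frame of tray between -0.085 and 0.085 m and x of hopper_lid_2 in the frame of tray between -0.05 and 0.05 m and y of hopper_lid_2 in the frame of tray between -0.085 and 0.085 m); the robot touches nothing.
It fails at once if a bystander (jar, stapler, parcel tape) is moved more than 20 mm (distance of any of jar_a, jar_b, jar_c, desk_stapler, parcel_tape from where it was at the start of the episode above 0.02 m).
It also fails if it takes over 72 s, if anything falls off the work surface, if the arm or the gripper's body presses on something with over 40 N, if the wrist force passes 120 N, or if a joint passes its speed limit or range.

## Working session

There is one attempt and no reset: what is moved stays moved. The work goes in short steps, Python scripts to look and compute and a tool call to move; the robot and the scene stay as the last step left them, time stands still between calls to the robot, and variables do not carry over. Pictures are saved under pics/ and viewed, and the job is handed in when it is done.

Besides the shell and the picture viewer there is one more tool, called after "Call:" by a JSON object that holds its "method" and its "body". carry_out: Moves the arm, as the interface text tells. Its arguments: {"type":"object","properties":{"steps":{"type":"array"},"newtons":{"type":"number"}},"required":["steps"]}

```bash
mkdir -p pics; python3 - <<'E'
from plant import *
import cv2,numpy as np
for n in("side","top"):
    im=snapshot(n);cv2.imwrite(f"pics/{n}0.png",im[:,:,::-1])
    c=get_calibration(n);print(n,np.round(c["camera_matrix"],1).tolist(),np.round(c["world_from_camera"],4).tolist())
o=get_obs();print({k:np.round(v,3).tolist() for k,v in o.items()})
E
```

```text
side [[437.6, 0.0, 321.9], [0.0, 437.6, 233.4], [0.0, 0.0, 1.0]] [[0.86, -0.184, 0.476, 0.0824], [-0.5102, -0.3256, 0.796, -0.8781], [0.0085, -0.9274, -0.3739, 0.4939], [0.0, 0.0, 0.0, 1.0]]
top [[623.5, 0.0, 326.3], [0.0, 623.5, 241.1], [0.0, 0.0, 1.0]] [[0.0239, -0.9954, 0.0927, 0.4196], [-0.9996, -0.0252, -0.0129, -0.0354], [0.0151, -0.0923, -0.9956, 1.8128], [0.0, 0.0, 0.0, 1.0]]
{'time_s': 0.1, 'qpos': [1.082, 0.313, 1.498, -0.0, 1.331, -0.223], 'dq': [-0.0, -0.003, -0.0, 0.001, -0.0, 0.0], 'tau': [0.003, -40.281, -25.264, 0.069, 0.034, -0.0], 'position': [0.138, 0.506, 0.199], 'tcp_rot': [0.133, 0.991, -0.001, -0.0], 'contact_force': [0.053, -0.406, -0.587], 'ft_torque': [0.033, -0.015, -0.05], 'width': 0.089}
```

View pics/side0.png

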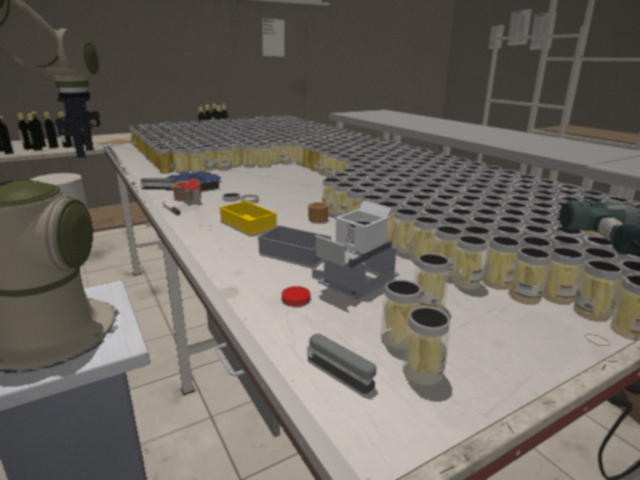

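View pics/top0.png

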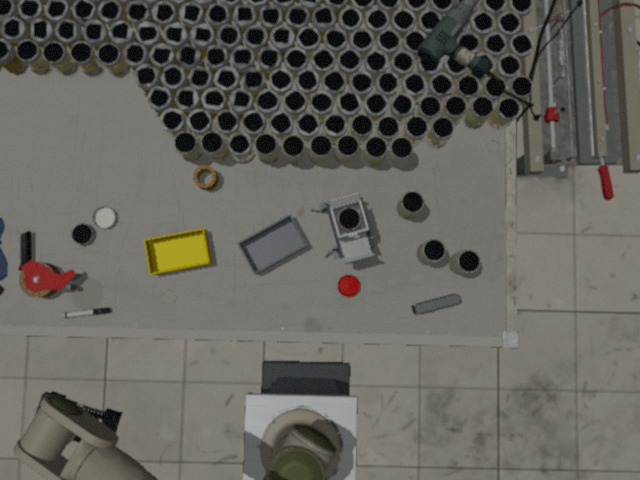

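Side view: the grey tray is at (295,245) and the hopper at (355,250). In the top view the grey tray is at (275,245), the hopper at (350,225), the yellow look-alike tray at (177,252) and the red lid at (348,286). The jars are at (412,203), (433,251) and (467,262), the stapler at (437,304) and the tape at (205,177). I'm choosing the grey tray and will check it in a crop.

```bash
cat > h.py <<'E'
import numpy as np,cv2
from plant import *
def cal(n):
    c=get_calibration(n);return np.array(c["camera_matrix"]),np.array(c["world_from_camera"])
def back(n,px,z):
    K,T=cal(n);d=T[:3,:3]@np.linalg.inv(K)@np.array([px[0],px[1],1.]);s=(z-T[2,3])/d[2];return T[:3,3]+s*d
def proj(n,p):
    K,T=cal(n);p=np.atleast_2d(p);q=(p-T[:3,3])@T[:3,:3];u=q@K.T;return u[:,:2]/u[:,2:]
E
python3 - <<'E'
import cv2
a=cv2.imread("pics/top0.png")[180:300,225:395];cv2.imwrite("pics/c1.png",cv2.resize(a,None,fx=4.7,fy=4.7,interpolation=cv2.INTER_CUBIC))
a=cv2.imread("pics/side0.png")[190:310,250:410];cv2.imwrite("pics/c2.png",cv2.resize(a,None,fx=5,fy=5,interpolation=cv2.INTER_CUBIC))
E
```

```text
(no output)
```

View pics/c1.png

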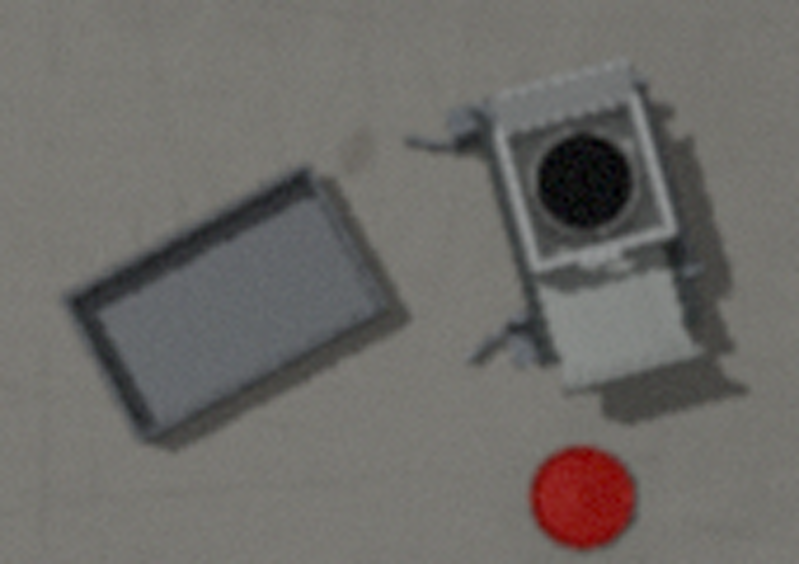

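View pics/c2.png

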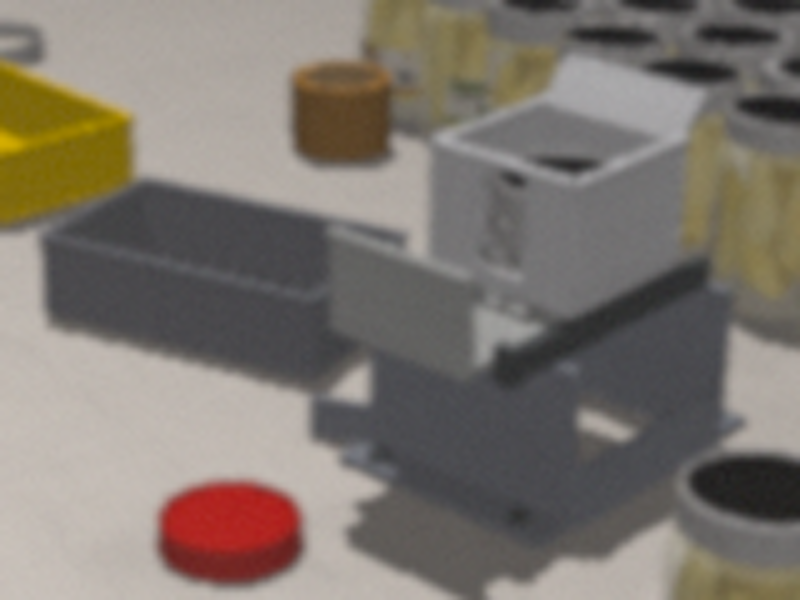

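The crop confirms it: open grey tray with rim corners at about (239,243), (290,216), (307,246), (257,273), and the hopper with its gate flange pointing toward the robot. I'll fit the poses next.

```bash
cat > fit.py <<'E'
from h import *
from scipy.optimize import least_squares
def fit(pairs,x0): # pairs: list (cam,px,localpt)
    def R(a):return np.array([[np.cos(a),-np.sin(a),0],[np.sin(a),np.cos(a),0],[0,0,1]])
    def f(x):
        return np.concatenate([(proj(c,R(x[2])@np.array(l)+[x[0],x[1],0])[0]-px) for c,px,l in pairs])
    r=least_squares(f,x0);return r.x,r.fun.reshape(-1,2)
def c1(u,v):return np.array([225+(u+.5)/4.7-.5,180+(v+.5)/4.7-.5])
def c2(u,v):return np.array([250+(u+.5)/5-.5,190+(v+.5)/5-.5])
E
python3 - <<'E'
from fit import *
t=.05;l=.085;z=.045
# tray: image left = +y world; image up=+x
P=[("top",c1(68,298),(t,l,z)),("top",c1(308,170),(t,-l,z)),("top",c1(387,310),(-t,-l,z)),("top",c1(148,438),(-t,l,z)),
("side",c2(45,238),(-t,l,z)),("side",c2(145,182),(t,l,z)),("side",c2(318,293),(-t,-l,z))]
for S in (P[:4],P):
    x,r=fit(S,[.4,.1,.5]);print("tray",x.round(4),np.degrees(x[2]),r.round(1).tolist())
a=.042
H=[("top",c1(537,272),(-a,a,.155)),("top",c1(680,235),(-a,-a,.155)),("top",c1(565,390),(-.105,.04,.131)),("top",c1(703,354),(-.105,-.04,.131)),
("side",c2(436,145),(-a,a,.155)),("side",c2(577,185),(-a,-a,.155)),("side",c2(330,228),(-.105,.04,.131)),("side",c2(478,283),(-.105,-.04,.131)),("side",c2(462,378),(-.105,-.04,.091))]
for S in (H[:4],H):
    x,r=fit(S,[.45,-.1,.2]);print("hop",x.round(4),np.degrees(x[2]),r.round(1).tolist())
for n,zz in(("jar_a",.06),("desk_stapler",.03),("parcel_tape",.03)):
    for d in spot_in("top",n)[:4]: print(n,d["score"],d["pixel"],back("top",d["pixel"],zz).round(3))
print(back("top",(348,286),.016))
E
```

```text
tray [0.5715 0.0926 0.5262] 30.14684277695657 [[-0.7, 0.1], [0.9, -1.1], [0.9, -0.3], [-1.1, 1.2]]
tray [0.5745 0.0918 0.5335] 30.56589320630097 [[-0.4, -0.6], [1.0, -2.2], [1.2, -1.6], [-0.5, 0.3], [-1.8, 0.0], [-0.7, -0.4], [-1.3, 2.0]]
hop [ 0.6342 -0.1197  0.2719] 15.581360176523708 [[0.1, 0.8], [0.1, 1.0], [0.3, -1.1], [-0.4, -0.7]]
hop [ 0.6373 -0.1222  0.2666] 15.273403545697166 [[0.9, -0.4], [0.9, -0.0], [1.0, -2.3], [0.3, -1.7], [-2.0, -0.3], [-1.3, 1.3], [0.2, 0.6], [-2.0, 0.0], [0.7, -1.6]]
jar_a 0.69 [412.2, 206.5] [ 0.688 -0.3    0.06 ]
jar_a 0.65 [464.6, 261.7] [ 0.534 -0.45   0.06 ]
jar_a 0.58 [433.3, 252.4] [ 0.558 -0.361  0.06 ]
desk_stapler 0.75 [437.5, 303.5] [ 0.415 -0.38   0.03 ]
parcel_tape 0.95 [199.1, 174.7] [0.769 0.314 0.03 ]
[ 0.45880315 -0.12421408  0.016     ]
```

```bash
cat >> h.py <<'E'
from scipy.spatial.transform import Rotation as Ro
def to_tool(p,jaw): # p world target; jaw axis angle deg (tool y), tool down
    o=get_obs();R=Ro.from_quat(o["tcp_rot"]);a=np.radians(jaw)
    y=np.array([np.cos(a),np.sin(a),0]);z=np.array([0,0,-1.]);x=np.cross(y,z)
    T=Ro.from_matrix(np.c_[x,y,z])
    d=(R.inv()*T).as_rotvec(degrees=True)
    return d.round(1).tolist(),R.inv().apply(np.array(p)-o["position"]).round(4).tolist()
HP=np.array([.635,-.121]);HA=np.radians(15.4)
def hop(x,y,z):
    c,s=np.cos(HA),np.sin(HA);return np.array([HP[0]+c*x-s*y,HP[1]+s*x+c*y,z])
def inhop(p):
    c,s=np.cos(HA),np.sin(HA);d=np.array(p[:2])-HP;return np.array([c*d[0]+s*d[1],-s*d[0]+c*d[1]])
def st():
    o=get_obs();print(o["time_s"],np.round(o["position"],4),np.round(o["contact_force"],1),round(float(o["width"]),4),"hop",inhop(o["position"]).round(4))
E
python3 - <<'E'
from h import *
print(to_tool([.530,.164,.10],120.3))
E
```

```text
([-0.0, -0.0, -45.5], [-0.4683, -0.2274, 0.0992])
```

Call:
{"method": "carry_out", "body": {"steps": [[[0,0,-23,-0.234,-0.114,0.05,0.04],[0,0,-23,-0.234,-0.114,0.05,0.04],[0,0,-23,-0.234,-0.114,0.05,0.04],[0,0,-23,-0.234,-0.114,0.05,0.04],[0,0,-23,-0.234,-0.114,0.05,0.04],[0,0,-23,-0.234,-0.114,0.05,0.04],[0,0,-45.5,-0.468,-0.227,0.1,0.04],[0,0,-45.5,-0.468,-0.227,0.1,0.04],[0,0,-45.5,-0.468,-0.227,0.1,0.04],[0,0,-45.5,-0.468,-0.227,0.1,0.04],[0,0,-45.5,-0.468,-0.227,0.1,0.04],[0,0,-45.5,-0.468,-0.227,0.1,0.04],[0,0,-45.5,-0.468,-0.227,0.1,0.04],[0,0,-45.5,-0.468,-0.227,0.1,0.04]]]}}

```text
time_s: 1.65
position: [0.5295, 0.1647, 0.0991]
tcp_rot: [-0.261, 0.965, 0.0, -0.0]
contact_force: [-0.4, 1.8, -0.2]
width: 0.0399
```

```bash
python3 - <<'E'
from h import *
st();print(to_tool([.530,.164,.022],120.3))
for n in("side","top"):
    a=snapshot(n)[:,:,::-1]
    a=a[150:300,220:420] if n=="top" else a[130:310,200:440]
    cv2.imwrite(f"pics/{n}1.png",cv2.resize(a,None,fx=3.3,fy=3.3,interpolation=cv2.INTER_CUBIC))
E
```

```text
1.65 [0.5295 0.1647 0.0991] [-0.4  1.8 -0.2] 0.0399 hop [-0.0258  0.3034]
([0.0, -0.0, -0.1], [-0.0001, -0.0009, 0.0771])
```

View pics/side1.png

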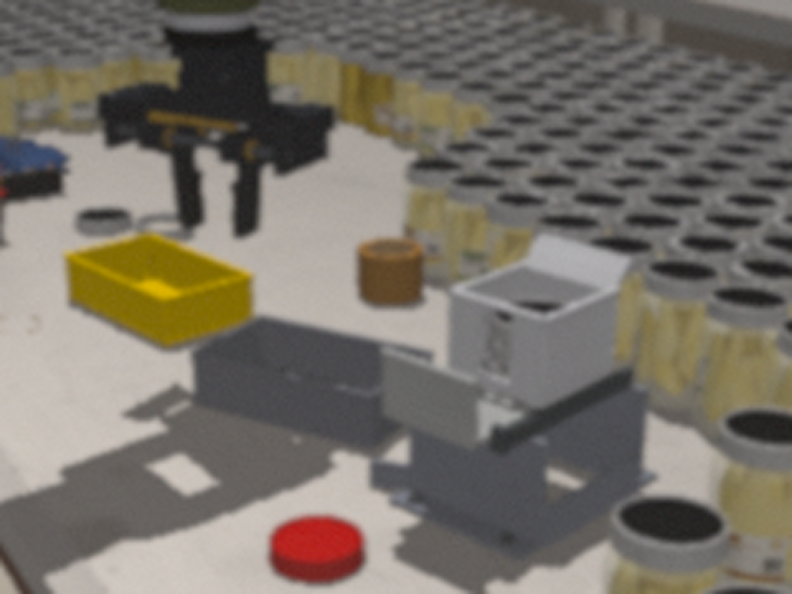

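The side view shows the fingers above the tray's +y end, straddling the end wall. Next I go down and grip it.

Call:
{"method": "carry_out", "body": {"steps": [[[0,0,0,0,0,0.04,0.04],[0,0,0,0,-0.001,0.06,0.04],[0,0,0,0,-0.001,0.077,0.04],[0,0,0,0,-0.001,0.077,0.04],[0,0,0,0,-0.001,0.077,0.04],[0,0,0,0,-0.001,0.077,0],[0,0,0,0,-0.001,0.077,0],[0,0,0,0,-0.001,0.077,0],[0,0,0,0,-0.001,0.077,0],[0,0,0,0,-0.001,0.077,0],[0,0,0,0,-0.001,0.077,0]]], "newtons": 40}}

```text
time_s: 2.85
position: [0.5304, 0.1637, 0.0224]
tcp_rot: [-0.261, 0.965, 0.0, 0.0]
contact_force: [0.8, -0.1, -0.6]
width: 0.0003
```

```bash
python3 - <<'E'
from h import *
st()
for yc in(.20,.166): print(to_tool(hop(0,yc+.083,.024),105.4))
E
```

```text
2.85 [0.5304 0.1637 0.0224] [ 0.8 -0.1 -0.6] 0.0003 hop [-0.0252  0.3023]
([0.0, 0.0, 14.9], [-0.0194, -0.0251, -0.0016])
([0.0, 0.0, 14.9], [-0.0107, -0.058, -0.0016])
```

The opening reads 0, so the wall was missed. I'll look again.

```bash
python3 - <<'E'
from h import *
p=get_obs()["position"]
for n in("side","top"):
    a=snapshot(n)[:,:,::-1]
    q=proj(n,p)[0];print(n,q)
    x0,y0=(220,150) if n=="top" else (200,150)
    a=a[y0:y0+150,x0:x0+200];
    cv2.imwrite(f"pics/{n}2.png",cv2.resize(a,None,fx=4,fy=4,interpolation=cv2.INTER_CUBIC))
E
```

```text
side [267.91316766 238.98687467]
top [248.42003431 258.53645196]
```

View pics/side2.png

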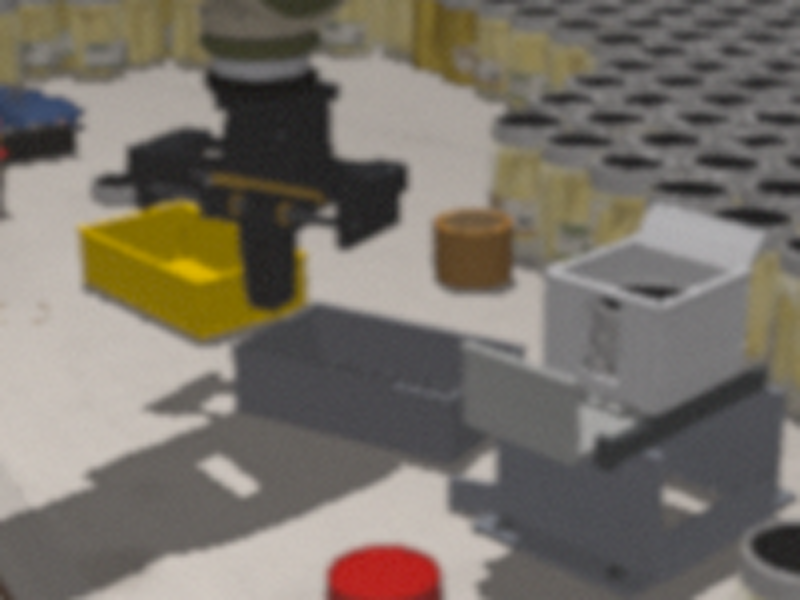

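View pics/top2.png

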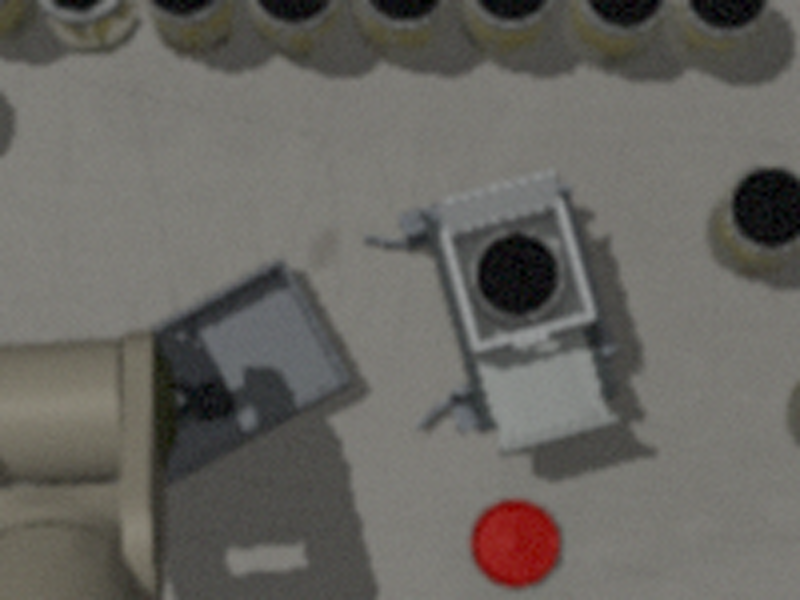

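The side view shows the fingertip at about (267,226), while the reported TCP projects to (268,239). I'll find out what accounts for the difference.

```bash
python3 - <<'E'
from h import *
print(proj("side",[[.5295,.1647,.099],[.5304,.1637,.022],[.138,.507,.199]]))
for z in(0,.022,.03,.045,.06):print(z,back("side",(267,226),z).round(3))
print(get_obs())
E
python3 - <<'E'
import cv2
a=cv2.imread("pics/side0.png")[0:200,0:200];cv2.imwrite("pics/c3.png",cv2.resize(a,None,fx=3,fy=3,interpolation=cv2.INTER_CUBIC))
E
```

```text
[[266.40806202 212.94086341]
 [267.92651703 239.10930801]
 [ 88.34644487 167.07247957]]
0 [0.593 0.311 0.   ]
0.022 [0.57  0.258 0.022]
0.03 [0.562 0.239 0.03 ]
0.045 [0.546 0.203 0.045]
0.06 [0.531 0.167 0.06 ]
{'time_s': 2.95, 'qpos': array([ 8.82884863e-02,  5.76577705e-01,  1.60415039e+00, -2.48297445e-05,
        9.60925587e-01, -2.01077323e+00]), 'dq': array([-4.90095317e-04,  4.43584358e-04, -1.86853787e-03, -7.38595613e-04,
        2.06078284e-05,  4.43876896e-04]), 'tau': array([ 1.86460216e-03, -4.68273282e+01, -2.02953243e+01, -3.80997348e-02,
        6.41684770e-02,  6.74269950e-05]), 'position': array([0.53037033, 0.16369652, 0.02231008]), 'tcp_rot': array([-2.61079006e-01,  9.65317436e-01, -4.68179928e-06, -3.18220237e-05]), 'contact_force': array([ 0.96368542,  0.98678362, -0.59629977]), 'ft_torque': array([ 0.01458962, -0.02910221, -0.03271287]), 'width': 0.0004381422825236702}
```

View pics/c3.png

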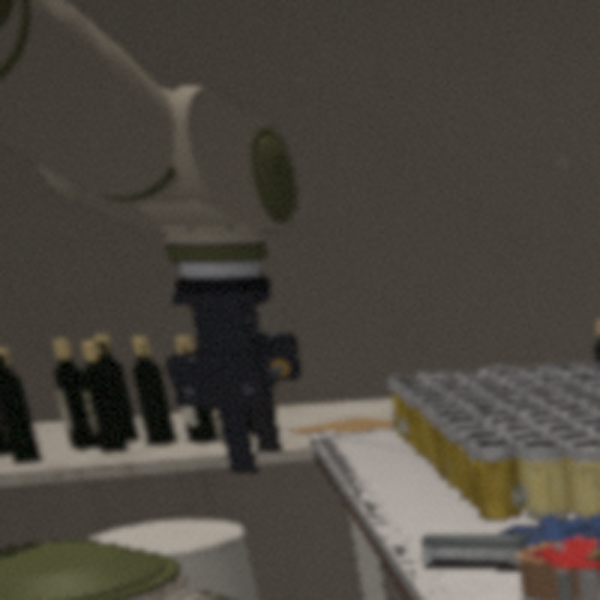

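```bash
python3 - <<'E'
from h import *
p=np.array([.138,.507,.199]);j=np.array([.264,.964,0])
for z in(.199,.237):
  q=p.copy();q[2]=z
  print(proj("top",[q,q+j*.06,q-j*.06]),proj("side",[q+j*.052,q-j*.052]))
a=cv2.imread("pics/top0.png")[370:480,20:170];cv2.imwrite("pics/c4.png",cv2.resize(a,None,fx=5,fy=5,interpolation=cv2.INTER_CUBIC))
E
```

```text
[[ 99.08477042 405.81738585]
 [ 76.43995475 398.91988323]
 [121.75043304 412.72123835]] [[ 92.0951591  163.05179557]
 [ 84.30586552 171.40620357]]
[[ 93.72166173 408.4505193 ]
 [ 70.52178157 401.3819362 ]
 [116.94342623 415.52577016]] [[ 89.63928117 150.13809578]
 [ 81.5625838  157.57566001]]
```

View pics/c4.png

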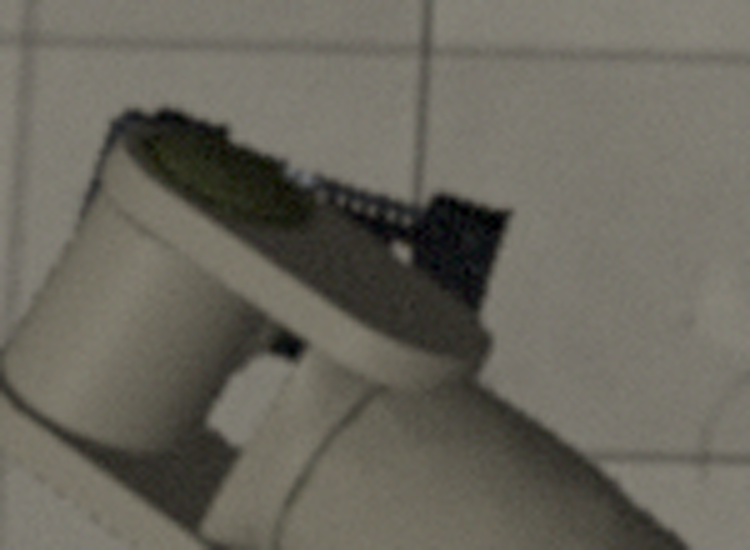

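In both side views the tips sit where reported z + 0.038 m would put them. That also explains the empty grip, since the true tip height was about 0.06, above the 0.045 rim. I'll treat true z as reported z + 0.038, reopen, and descend in short moves while watching the force.

Call:
{"method": "carry_out", "body": {"steps": [[[0,0,0,0,0,0,0.04],[0,0,0,0,0,0,0.04],[0,0,0,0,0,0,0.04],[0,0,0,0,0,0,0.04],[0,0,0,0,0,0.01,0.04],[0,0,0,0,0,0.02,0.04],[0,0,0,0,0,0.025,0.04],[0,0,0,0,0,0.025,0.04]]]}}

```text
time_s: 3.75
position: [0.5297, 0.1637, -0.0039]
tcp_rot: [-0.261, 0.965, 0.0, -0.001]
contact_force: [-0.2, -0.4, 0.7]
width: 0.0401
```

```bash
python3 - <<'E'
from h import *
st()
a=snapshot("side")[150:300,200:400,::-1]
cv2.imwrite("pics/side3.png",cv2.resize(a,None,fx=4,fy=4,interpolation=cv2.INTER_CUBIC))
E
```

```text
3.75 [ 0.5297  0.1637 -0.0039] [-0.2 -0.4  0.7] 0.0401 hop [-0.0259  0.3024]
```

View pics/side3.png

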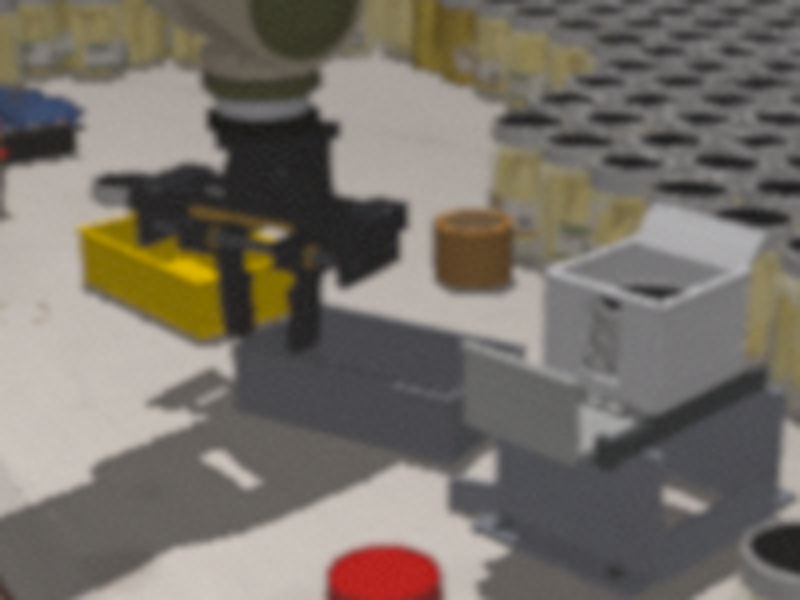

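The picture shows the fingers straddling the end wall: one inside at crop (305,340), one outside at (240,325). No contact force yet. I'll go down 13 mm more and grip.

Call:
{"method": "carry_out", "body": {"steps": [[[0,0,0,0,0,0.006,0.04],[0,0,0,0,0,0.012,0.04],[0,0,0,0,0,0.012,0],[0,0,0,0,0,0.012,0],[0,0,0,0,0,0.012,0],[0,0,0,0,0,0.012,0],[0,0,0,0,0,0.012,0]]], "newtons": 40}}

```text
time_s: 4.5
position: [0.5305, 0.1637, -0.0145]
tcp_rot: [-0.261, 0.965, -0.0, 0.0]
contact_force: [0.0, 1.0, 0.8]
width: 0.0037
```

```bash
python3 - <<'E'
from h import *
st()
for yc in(.20,.17): print(to_tool(hop(0,yc+.083,get_obs()["position"][2]+.002),105.4))
E
```

```text
4.5 [ 0.5305  0.1637 -0.0145] [0.  1.  0.8] 0.0037 hop [-0.0251  0.3022]
([-0.0, 0.0, 14.9], [-0.0193, -0.025, -0.002])
([-0.0, 0.0, 14.9], [-0.0116, -0.054, -0.002])
```

The wall is gripped at 3.7 mm. Next I turn the tray into line and draw it toward the mouth.

Call:
{"method": "carry_out", "body": {"steps": [[[0,0,2,-0.003,-0.003,-0.001,0],[0,0,4,-0.006,-0.006,-0.002,0],[0,0,6,-0.008,-0.01,-0.002,0],[0,0,8,-0.011,-0.014,-0.002,0],[0,0,10,-0.014,-0.018,-0.002,0],[0,0,12,-0.016,-0.021,-0.002,0],[0,0,14,-0.019,-0.025,-0.002,0],[0,0,15,-0.018,-0.03,-0.002,0],[0,0,15,-0.016,-0.036,-0.002,0],[0,0,15,-0.015,-0.042,-0.002,0],[0,0,15,-0.013,-0.048,-0.002,0],[0,0,15,-0.012,-0.053,-0.002,0],[0,0,15,-0.012,-0.053,-0.001,0],[0,0,15,-0.012,-0.053,0,0]]]}}

```text
time_s: 5.9
position: [0.5676, 0.1238, -0.0145]
tcp_rot: [-0.133, 0.991, -0.0, 0.0]
contact_force: [-4.7, -4.7, 10.9]
width: 0.0034
```

```bash
python3 - <<'E'
from h import *
st()
for n in("side","top"):
    a=snapshot(n)[:,:,::-1]
    x0,y0=(220,170) if n=="top" else (220,170)
    a=a[y0:y0+135,x0:x0+180];
    cv2.imwrite(f"pics/{n}4.png",cv2.resize(a,None,fx=4.4,fy=4.4,interpolation=cv2.INTER_CUBIC))
E
```

```text
5.9 [ 0.5676  0.1238 -0.0145] [-4.7 -4.7 10.9] 0.0034 hop [0.     0.2539]
```

View pics/side4.png

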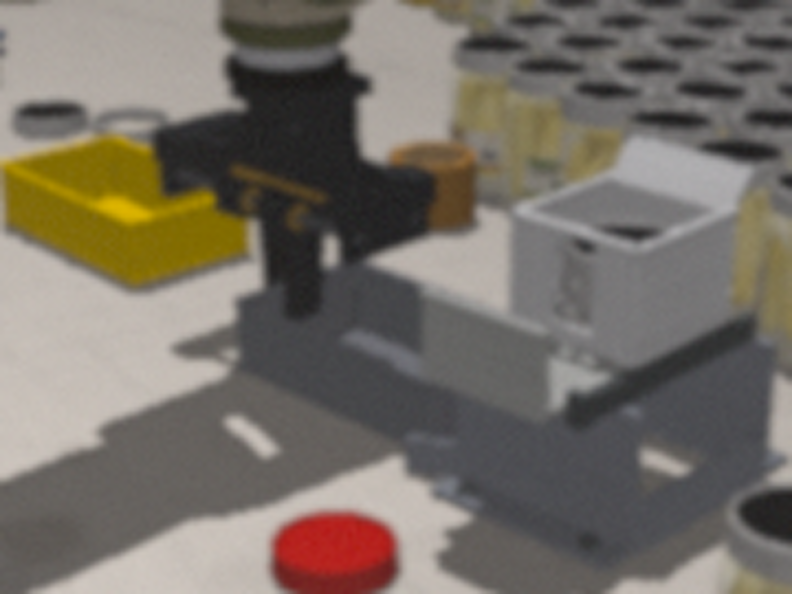

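View pics/top4.png

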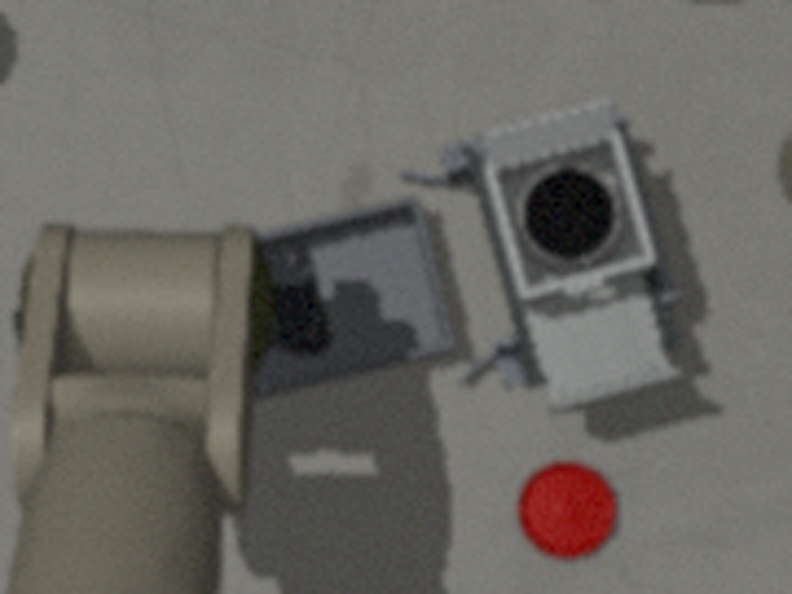

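The top view shows the tray square to the bay and centred: its leading edge midpoint is at crop (436,279) and the wing-tip midpoint is at (436,280). I'll pull it 65 mm further in the grip.

Call:
{"method": "carry_out", "body": {"steps": [[[0,0,0,0,-0.006,-0.002,0],[0,0,0,0,-0.012,-0.002,0],[0,0,0,0,-0.018,-0.002,0],[0,0,0,0,-0.024,-0.002,0],[0,0,0,0,-0.03,-0.002,0],[0,0,0,0,-0.036,-0.002,0],[0,0,0,0,-0.042,-0.002,0],[0,0,0,0,-0.048,-0.002,0],[0,0,0,0,-0.054,-0.002,0],[0,0,0,0,-0.06,-0.002,0],[0,0,0,0,-0.065,-0.002,0],[0,0,0,0,-0.065,0,0],[0,0,0,0,-0.065,0,0]]]}}

```text
time_s: 7.3
position: [0.5849, 0.061, -0.0145]
tcp_rot: [-0.133, 0.991, -0.0, 0.0]
contact_force: [0.4, -2.3, -0.3]
width: 0.0035
```

```bash
python3 - <<'E'
from h import *
st()
for n in("side","top"):
    a=snapshot(n)[:,:,::-1]
    x0,y0=(220,170) if n=="top" else (220,170)
    a=a[y0:y0+135,x0:x0+180];
    cv2.imwrite(f"pics/{n}5.png",cv2.resize(a,None,fx=4.4,fy=4.4,interpolation=cv2.INTER_CUBIC))
E
```

```text
7.3 [ 0.5849  0.061  -0.0145] [ 0.4 -2.3 -0.3] 0.0035 hop [0.     0.1888]
```

View pics/side5.png

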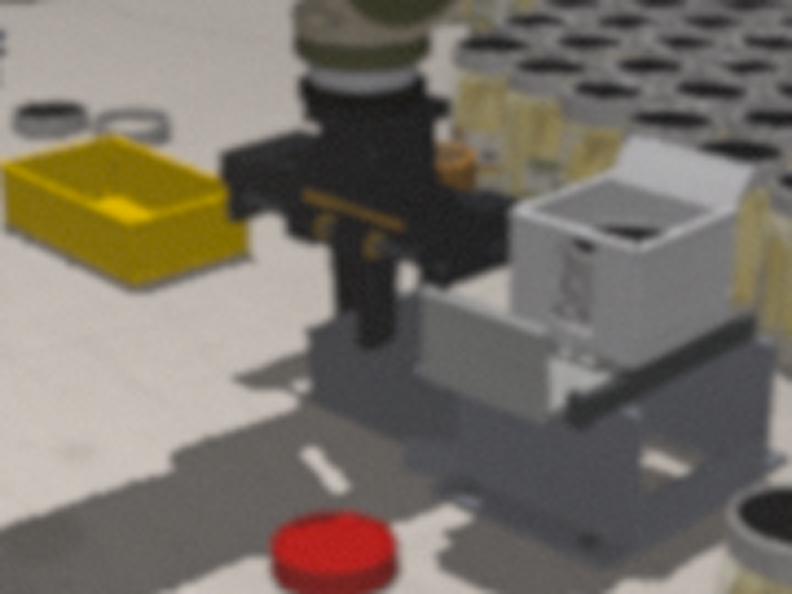

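View pics/top5.png

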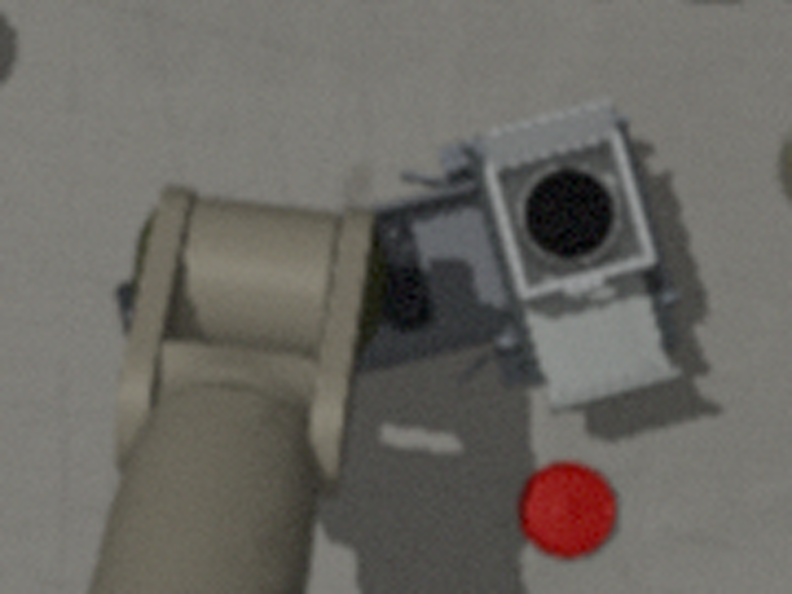

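The side view shows the tray in the mouth and the hand clear of the chute. I'll release, rise, turn 90° and get behind the tray, ready to push with two spread fingers.

Call:
{"method": "carry_out", "body": {"steps": [[[0,0,0,0,0,0,0.05],[0,0,0,0,0,0,0.05],[0,0,0,0,0,0,0.05],[0,0,0,0,0,-0.035,0.05],[0,0,0,0,0,-0.065,0.05],[0,0,45,0,0.03,-0.07,0.05],[0,0,45,0,0.03,-0.07,0.05],[0,0,45,0,0.03,-0.07,0.05],[0,0,45,0,0.03,-0.07,0.05],[0,0,45,0,0.03,-0.07,0.05],[0,0,90,0,0.03,-0.07,0.05],[0,0,90,0,0.03,-0.07,0.05],[0,0,90,0,0.03,-0.07,0.05],[0,0,90,0,0.03,-0.07,0.05],[0,0,90,0,0.03,-0.07,0.05],[0,0,90,0,0.03,-0.07,0.05],[0,0,90,0,0.03,-0.04,0.05],[0,0,90,0,0.03,-0.01,0.05],[0,0,90,0,0.03,0.003,0.05],[0,0,90,0,0.03,0.003,0.05]]]}}

```text
time_s: 9.4
position: [0.5757, 0.0903, -0.019]
tcp_rot: [0.607, 0.795, -0.001, -0.001]
contact_force: [0.4, -0.1, 0.3]
width: 0.0498
```

```bash
python3 - <<'E'
from h import *
st();print(get_obs()["tcp_rot"])
print(to_tool(hop(0,.122,-.018),15.4))
for n in("side",):
    a=snapshot(n)[:,:,::-1]
    x0,y0=(220,170) if n=="top" else (220,170)
    a=a[y0:y0+135,x0:x0+180];
    cv2.imwrite(f"pics/{n}6.png",cv2.resize(a,None,fx=4.4,fy=4.4,interpolation=cv2.INTER_CUBIC))
E
```

```text
9.4 [ 0.5757  0.0903 -0.019 ] [ 0.4 -0.1  0.3] 0.0498 hop [-0.0011  0.2195]
[ 0.60686298  0.79480495 -0.00087803 -0.00128441]
([-0.2, -0.1, -0.1], [-0.0975, 0.0013, -0.0011])
```

View pics/side6.png

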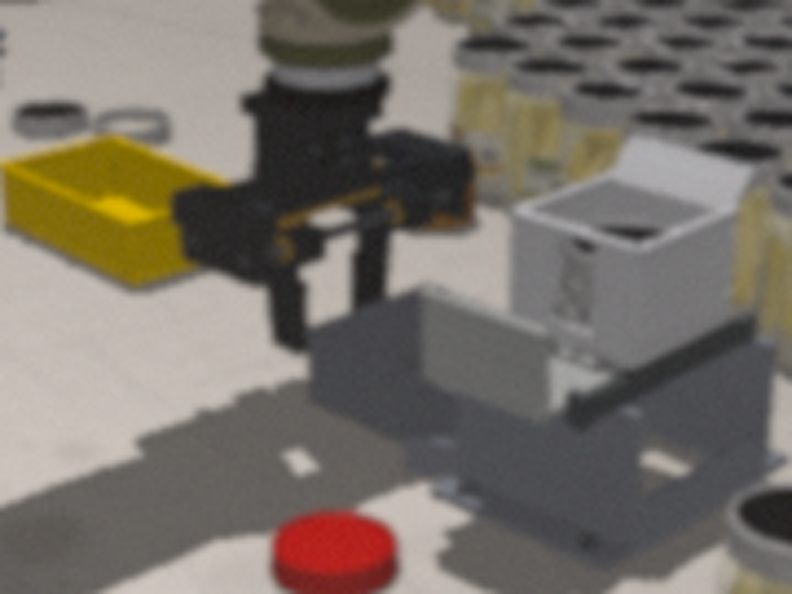

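The side view shows both fingers behind the tray's near end wall. I'm pushing 90 mm along tool −x.

Call:
{"method": "carry_out", "body": {"steps": [[[0,0,0,-0.01,0.001,0,0.05],[0,0,0,-0.016,0.001,0,0.05],[0,0,0,-0.022,0.001,0,0.05],[0,0,0,-0.028,0.001,0,0.05],[0,0,0,-0.034,0.001,0,0.05],[0,0,0,-0.04,0.001,0,0.05],[0,0,0,-0.046,0.001,0,0.05],[0,0,0,-0.052,0.001,0,0.05],[0,0,0,-0.058,0.001,0,0.05],[0,0,0,-0.064,0.001,0,0.05],[0,0,0,-0.07,0.001,0,0.05],[0,0,0,-0.075,0.001,0,0.05],[0,0,0,-0.08,0.001,0,0.05],[0,0,0,-0.085,0.001,0,0.05],[0,0,0,-0.088,0.001,0,0.05],[0,0,0,-0.088,0.001,0,0.05]]]}}

```text
time_s: 11.05
position: [0.6009, 0.0048, -0.0179]
tcp_rot: [0.607, 0.795, -0.0, 0.0]
contact_force: [-0.2, 0.3, -0.9]
width: 0.0501
```

```bash
python3 - <<'E'
from h import *
st()
E
```

```text
11.05 [ 0.6009  0.0048 -0.0179] [-0.2  0.3 -0.9] 0.0501 hop [0.0005 0.1304]
```

Call:
{"method": "carry_out", "body": {"steps": [[[0,0,0,-0.002,0,0,0.05],[0,0,0,-0.004,0,0,0.05],[0,0,0,-0.006,0,0,0.05],[0,0,0,-0.007,0,0,0.05]]]}}

```text
time_s: 11.45
position: [0.602, 0.0001, -0.0179]
tcp_rot: [0.607, 0.795, 0.0, -0.001]
contact_force: [-3.8, 12.6, 5.4]
width: 0.0498
```

```bash
python3 - <<'E'
from h import *
st()
for n in("side","top"):
    a=snapshot(n)[:,:,::-1]
    x0,y0=(220,170) if n=="top" else (220,170)
    a=a[y0:y0+135,x0:x0+180];
    cv2.imwrite(f"pics/{n}7.png",cv2.resize(a,None,fx=4.4,fy=4.4,interpolation=cv2.INTER_CUBIC))
E
```

```text
11.45 [ 6.02e-01  1.00e-04 -1.79e-02] [-3.8 12.6  5.4] 0.0498 hop [0.0003 0.1256]
```

View pics/side7.png

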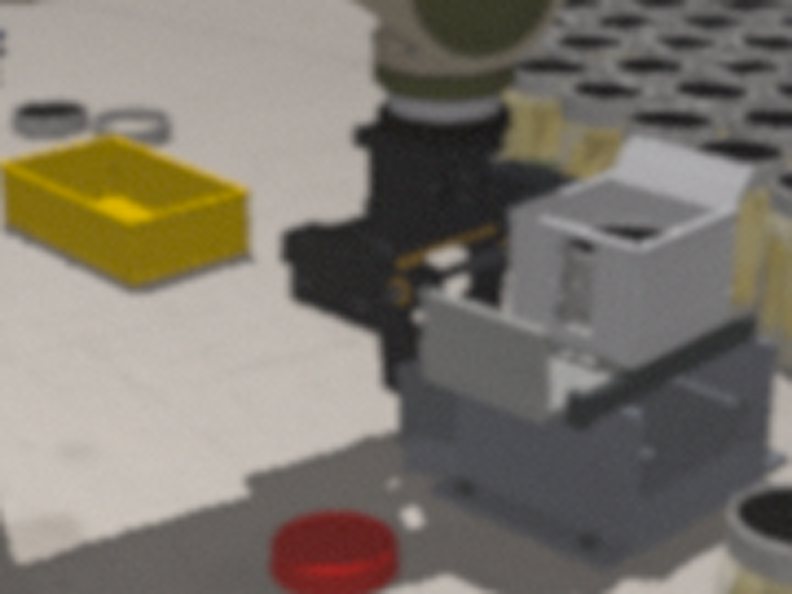

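Force rose to 13 N at TCP y = 0.1256, which fits the stop. The side view shows the tray's near end at the mouth. I'll back off, rise, and check from the top.

Call:
{"method": "carry_out", "body": {"steps": [[[0,0,0,0.02,0,0,0.05],[0,0,0,0.02,0,-0.05,0.05],[0,0,0,0.02,0,-0.1,0.05],[0,0,0,0.02,0,-0.15,0.05],[0,0,0,0.02,0,-0.21,0.05],[0,0,0,0.02,-0.08,-0.21,0.05],[0,0,0,0.02,-0.12,-0.21,0.05],[0,0,0,0.02,-0.12,-0.21,0.05],[0,0,0,0.02,-0.12,-0.21,0.05],[0,0,0,0.02,-0.12,-0.21,0.05]]]}}

```text
time_s: 12.55
position: [0.4822, -0.0138, 0.1926]
tcp_rot: [0.607, 0.795, 0.0, 0.001]
contact_force: [-0.4, -0.2, 0.4]
width: 0.05
```

```bash
python3 - <<'E'
from h import *
st();print(to_tool(hop(-.102,0,.20),15.4))
for n in("side","top"):
    a=snapshot(n)[:,:,::-1]
    cv2.imwrite(f"pics/{n}8full.png",a)
    x0,y0=(220,170) if n=="top" else (250,170)
    a=a[y0:y0+135,x0:x0+180];
    cv2.imwrite(f"pics/{n}8.png",cv2.resize(a,None,fx=4.4,fy=4.4,interpolation=cv2.INTER_CUBIC))
E
```

```text
12.55 [ 0.4822 -0.0138  0.1926] [-0.4 -0.2  0.4] 0.05 hop [-0.1189  0.1439]
([0.0, 0.0, -0.2], [-0.1439, 0.0173, -0.0072])
```

View pics/side8.png

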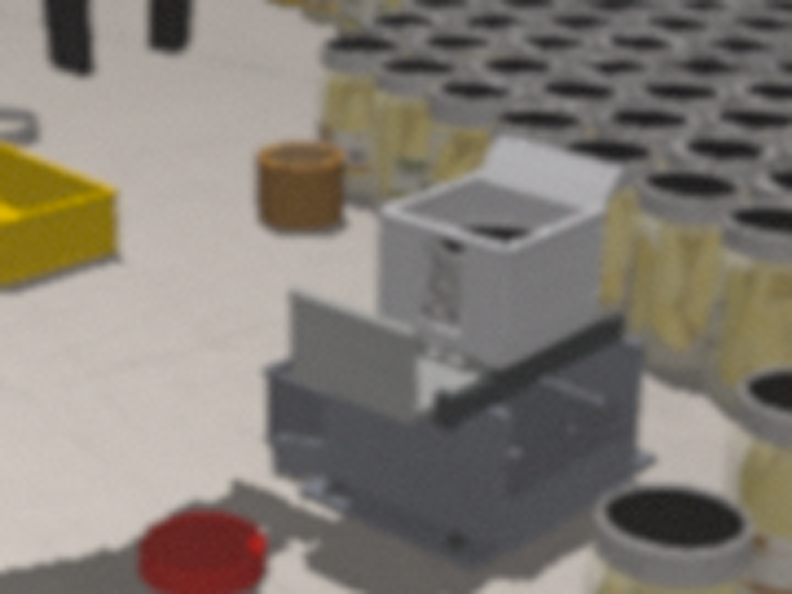

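View pics/top8.png

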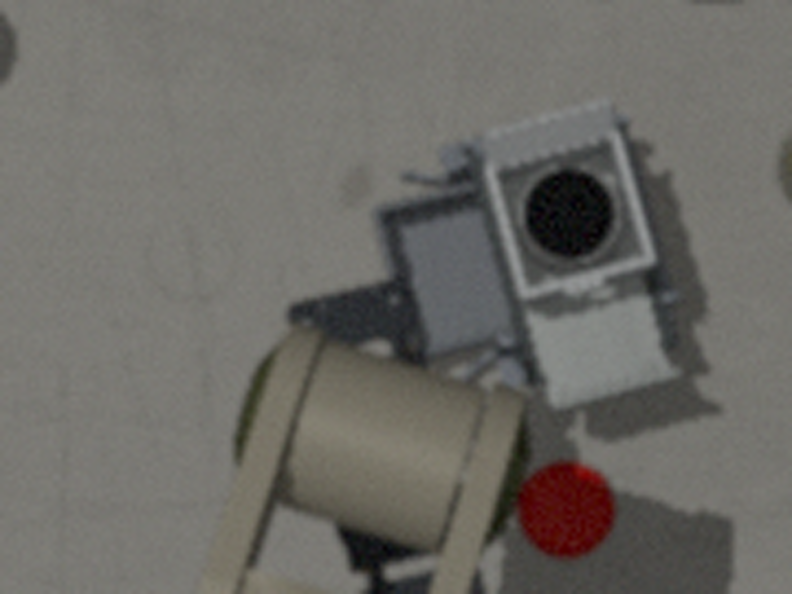

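```bash
python3 - <<'E'
from h import *
print(inhop(back("top",(306.6,217.4),.045)))
# top flange corner in the side pic: refine flange line
for u,v in((552,408),(678,372)):print(inhop(back("top",(220+u/4.4,170+v/4.4),.131)))
E
```

```text
[0.04719103 0.11204175]
[-0.10916083  0.04111033]
[-0.10640529 -0.03958626]
```

The tray's rear corner measures y = 0.112 m against an expected 0.113, so the tray is against the stop. The gate is still home. I'm moving over the flange.

Call:
{"method": "carry_out", "body": {"steps": [[[0,0,0,-0.04,0.01,0,0.035],[0,0,0,-0.08,0.016,0,0.035],[0,0,0,-0.12,0.016,0,0.035],[0,0,0,-0.144,0.016,0.01,0.035],[0,0,0,-0.144,0.016,0.04,0.035],[0,0,0,-0.144,0.016,0.07,0.035],[0,0,0,-0.144,0.016,0.085,0.035],[0,0,0,-0.144,0.016,0.085,0.035],[0,0,0,-0.144,0.016,0.085,0.035]]]}}

```text
time_s: 13.55
position: [0.5357, -0.1482, 0.1075]
tcp_rot: [0.607, 0.795, -0.0, 0.0]
contact_force: [0.2, 0.1, 0.1]
width: 0.035
```

```bash
python3 - <<'E'
from h import *
st()
for n in("side",):
    a=snapshot(n)[:,:,::-1]
    x0,y0=(250,150)
    a=a[y0:y0+150,x0:x0+180];
    cv2.imwrite(f"pics/{n}9.png",cv2.resize(a,None,fx=4,fy=4,interpolation=cv2.INTER_CUBIC))
E
```

```text
13.55 [ 0.5357 -0.1482  0.1075] [0.2 0.1 0.1] 0.035 hop [-0.103   0.0002]
```

View pics/side9.png

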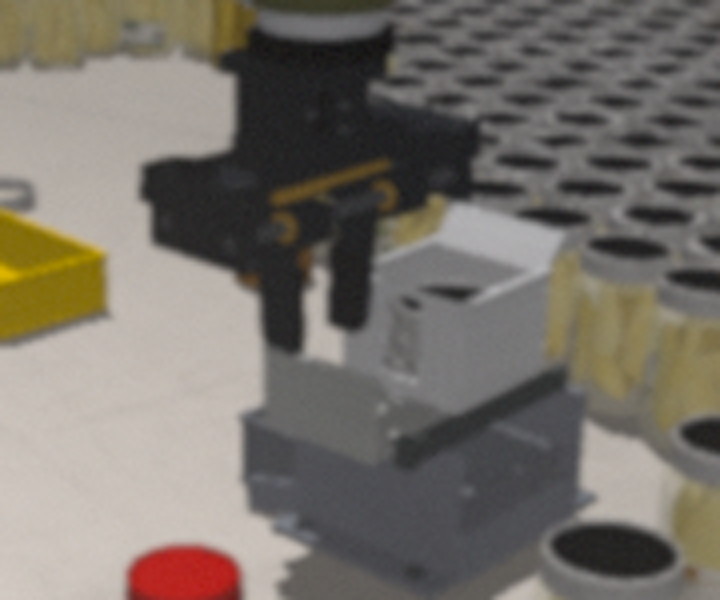

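```bash
python3 - <<'E'
from h import *
o=get_obs()["position"]
for dz in(.03,.038,.05):
  P=[hop(-.103+s*.026,0,o[2]+dz) for s in(-1,1)]
  print(dz,((proj("side",P)-[250,150])*4).round())
print(((proj("side",[hop(-.102,y,.131) for y in(.04,0,-.04)])-[250,150])*4).round())
E
```

```text
0.03 [[281. 364.]
 [348. 337.]]
0.038 [[281. 350.]
 [348. 324.]]
0.05 [[281. 328.]
 [348. 303.]]
[[262. 342.]
 [316. 362.]
 [372. 383.]]
```

With the 38 mm correction, the predicted tips at (281,350) and (348,324) match what I see, and the flange mid-edge lies between them. I'll descend and grip.

Call:
{"method": "carry_out", "body": {"steps": [[[0,0,0,0,0,0.012,0.035],[0,0,0,0,0,0.024,0.035],[0,0,0,0,0,0.034,0.035],[0,0,0,0,0,0.038,0.035],[0,0,0,0,0,0.038,0],[0,0,0,0,0,0.038,0],[0,0,0,0,0,0.038,0],[0,0,0,0,0,0.038,0],[0,0,0,0,0,0.038,0]]], "newtons": 25}}

```text
time_s: 14.5
position: [0.5354, -0.1483, 0.0698]
tcp_rot: [0.607, 0.795, 0.0, 0.001]
contact_force: [1.8, 0.9, 1.4]
width: 0.006
```

```bash
python3 - <<'E'
from h import *
st()
E
```

```text
14.5 [ 0.5354 -0.1483  0.0698] [1.8 0.9 1.4] 0.006 hop [-0.1033  0.0002]
```

The flange is gripped at 6.0 mm. I'm drawing the gate along tool −y.

Call:
{"method": "carry_out", "body": {"steps": [[[0,0,0,0,-0.005,0,0],[0,0,0,0,-0.01,0,0],[0,0,0,0,-0.015,0,0],[0,0,0,0,-0.02,0,0],[0,0,0,0,-0.025,0,0],[0,0,0,0,-0.03,0,0],[0,0,0,0,-0.035,0,0],[0,0,0,0,-0.04,0,0],[0,0,0,0,-0.045,0,0],[0,0,0,0,-0.05,0,0],[0,0,0,0,-0.055,0,0],[0,0,0,0,-0.06,0,0],[0,0,0,0,-0.065,0,0],[0,0,0,0,-0.07,0,0],[0,0,0,0,-0.075,0,0],[0,0,0,0,-0.077,0,0],[0,0,0,0,-0.079,0,0],[0,0,0,0,-0.079,0,0]]]}}

```text
time_s: 16.3
position: [0.4659, -0.1696, 0.0698]
tcp_rot: [0.608, 0.794, 0.005, 0.008]
contact_force: [51.7, 2.7, -26.6]
width: 0.0091
```

```bash
python3 - <<'E'
from h import *
st()
E
```

```text
16.3 [ 0.4659 -0.1696  0.0698] [ 51.7   2.7 -26.6] 0.0091 hop [-0.1759 -0.002 ]
```

Force is 52 N after only 73 mm of travel and the opening has spread to 9 mm. I'll ease off by 4 mm and look.

Call:
{"method": "carry_out", "body": {"steps": [[[0,0,0,0,0.004,0,0],[0,0,0,0,0.004,0,0]]]}}

```text
time_s: 16.5
position: [0.4671, -0.1692, 0.0698]
tcp_rot: [0.607, 0.794, 0.002, 0.006]
contact_force: [31.2, -2.7, -16.7]
width: 0.0063
```

```bash
python3 - <<'E'
from h import *
st()
for n in("side","top"):
    a=snapshot(n)[:,:,::-1]
    x0,y0=(250,150) if n=="side" else (220,170)
    a=a[y0:y0+150,x0:x0+180];
    cv2.imwrite(f"pics/{n}10.png",cv2.resize(a,None,fx=4,fy=4,interpolation=cv2.INTER_CUBIC))
E
```

```text
16.5 [ 0.4671 -0.1692  0.0698] [ 31.2  -2.7 -16.7] 0.0063 hop [-0.1747 -0.0019]
```

View pics/side10.png

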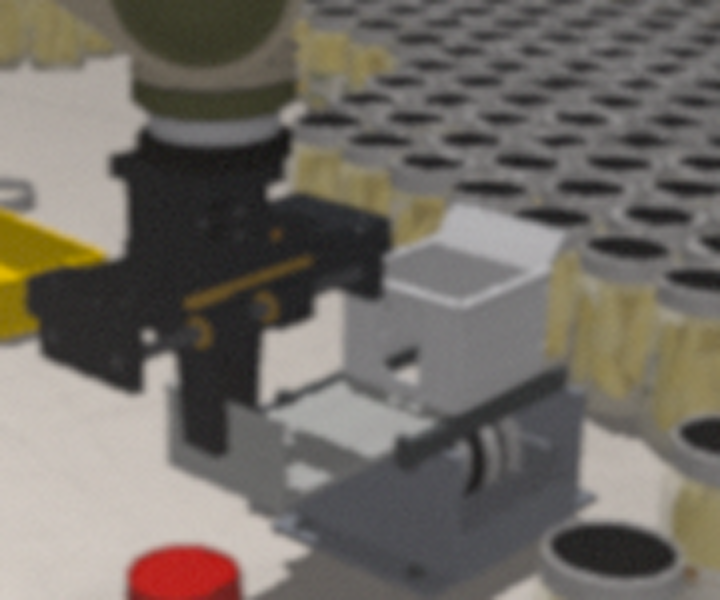

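View pics/top10.png

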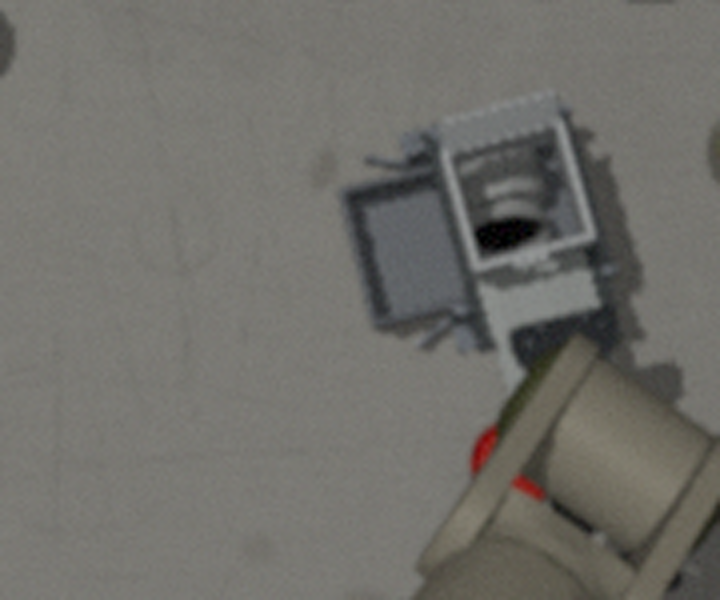

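```bash
python3 - <<'E'
from h import *
# predicted side crop position of flange corners for gate values
for g in(.06,.065,.07,.075,.08):
  print(g,((proj("side",[hop(-.105-g,.04,.131),hop(-.105-g,-.04,.131),hop(-.105-g,-.04,.091)])-[250,150])*4).round().tolist())
print("ref g=0",((proj("side",[hop(-.105,.04,.131),hop(-.105,-.04,.131)])-[250,150])*4).round().tolist())
a=cv2.imread("pics/side10.png")[340:600,130:620];cv2.imwrite("pics/c10.png",cv2.resize(a,None,fx=1.6,fy=1.6))
a=snapshot("top")[185:255,310:390,::-1];cv2.imwrite("pics/c11.png",cv2.resize(a,None,fx=8,fy=8,interpolation=cv2.INTER_CUBIC))
E
```

```text
0.06 [[178.0, 374.0], [288.0, 419.0], [287.0, 492.0]]
0.065 [[171.0, 377.0], [281.0, 422.0], [280.0, 495.0]]
0.07 [[164.0, 380.0], [274.0, 426.0], [273.0, 498.0]]
0.075 [[157.0, 382.0], [267.0, 429.0], [266.0, 502.0]]
0.08 [[149.0, 385.0], [259.0, 432.0], [259.0, 505.0]]
ref g=0 [[259.0, 343.0], [368.0, 385.0]]
```

View pics/c10.png

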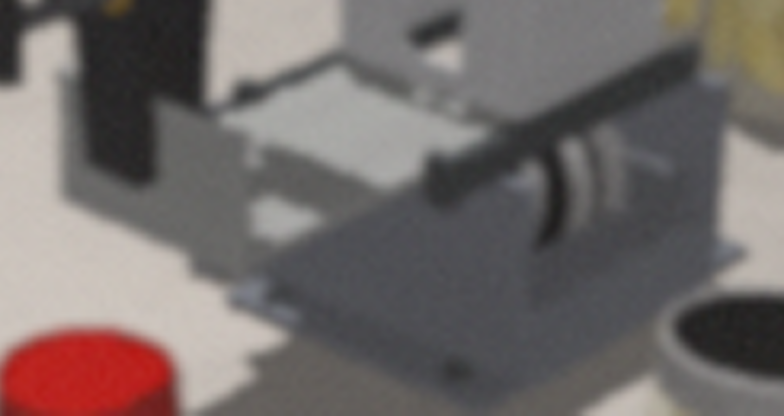

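View pics/c11.png

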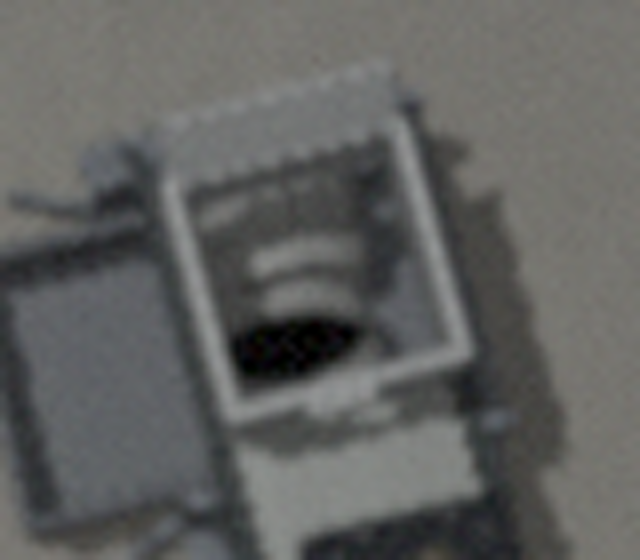

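The flange is at about gate 0.065–0.07, so this is a jam short of the stop. The top crop shows the lids tipped on edge in the chute, with the foremost black face at (300,345) trapped between the gate edge and the chute's front wall. I'll push the gate back 15 mm to free them, with a firmer grip, and look.

Call:
{"method": "carry_out", "body": {"steps": [[[0,0,0,0,0.003,0,0],[0,0,0,0,0.006,0,0],[0,0,0,0,0.009,0,0],[0,0,0,0,0.012,0,0],[0,0,0,0,0.015,0,0],[0,0,0,0,0.015,0,0]]], "newtons": 50}}

```text
time_s: 17.25
position: [0.4774, -0.1659, 0.0698]
tcp_rot: [0.607, 0.795, -0.001, 0.002]
contact_force: [3.4, -9.7, -0.2]
width: 0.0055
```

```bash
cat > look.py <<'E'
from h import *
import sys
k=sys.argv[1];st()
a=snapshot("side")[225:305,280:400,::-1];a=cv2.resize(a,None,fx=6.5,fy=6.5,interpolation=cv2.INTER_CUBIC);cv2.imwrite(f"pics/s{k}.png",a)
a=snapshot("top")[185:255,310:390,::-1];cv2.imwrite(f"pics/t{k}.png",cv2.resize(a,None,fx=7,fy=7,interpolation=cv2.INTER_CUBIC))
E
python3 look.py 11
```

```text
17.25 [ 0.4774 -0.1659  0.0698] [ 3.4 -9.7 -0.2] 0.0055 hop [-0.1639 -0.0014]
```

View pics/s11.png

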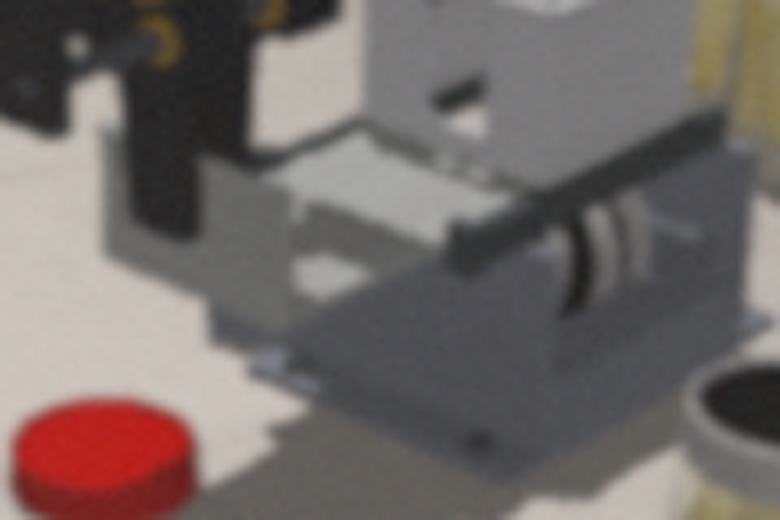

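View pics/t11.png

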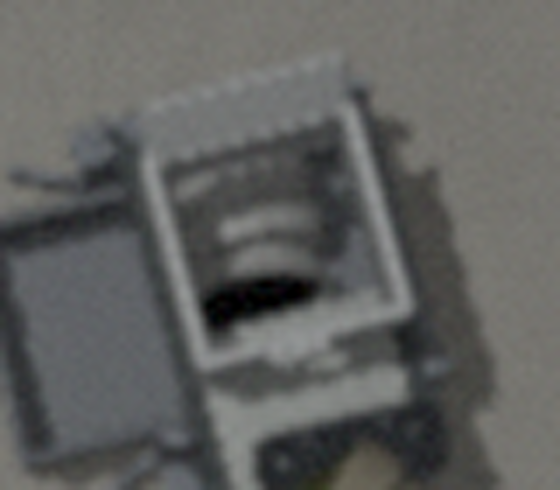

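```bash
python3 - <<'E'
from h import *
for n,(x0,y0,w,h,f) in {"side":(330,190,70,90,6.5),"top":(325,190,60,50,12)}.items():
    a=np.mean([snapshot(n).astype(float) for _ in range(6)],0)[y0:y0+h,x0:x0+w,::-1]
    a=np.clip(a*1.5,0,255).astype(np.uint8)
    cv2.imwrite(f"pics/m_{n}.png",cv2.resize(a,None,fx=f,fy=f,interpolation=cv2.INTER_CUBIC))
E
```

```text
(no output)
```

View pics/m_side.png

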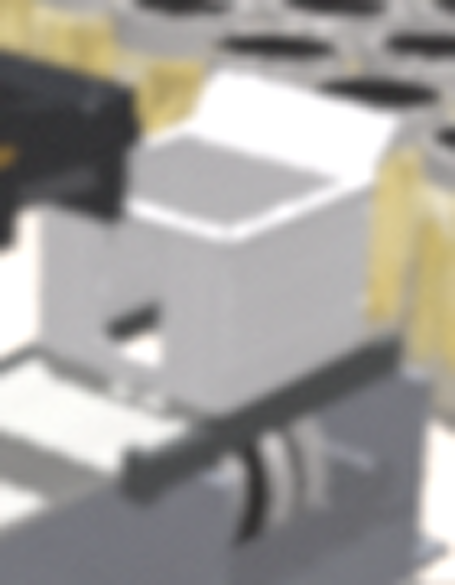

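View pics/m_top.png

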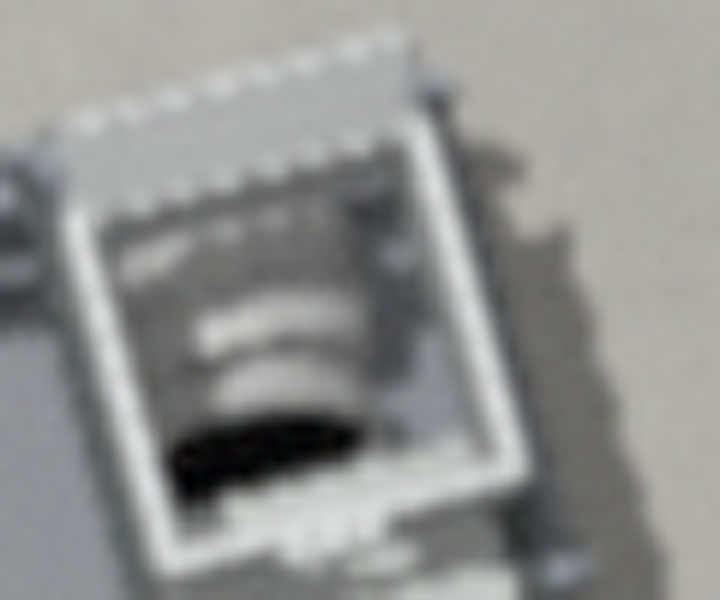

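```bash
python3 - <<'E'
from h import *
K,T=cal("side")
def yplane(px,y):
    d=T[:3,:3]@np.linalg.inv(K)@np.array([*px,1.]);n=np.array([-np.sin(HA),np.cos(HA),0])
    c=T[:3,3];s=(y-(c-np.r_[HP,0])@n)/(d@n);p=c+s*d;return np.r_[inhop(p),p[2]].round(3)
f=lambda u,v:(330+u/6.5,190+v/6.5)
for nm,uv in dict(blackTop=(235,455),blackBot=(245,540),rimBot=(310,500),rimTop=(310,430),plateTopFront=(130,500),barbot=(130,490),plateBackTop=(420,380)).items():
    print(nm,[yplane(f(*uv),y).tolist() for y in(-.058,-.03,0)])
g=lambda u,v:(325+u/12,190+v/12)
for nm,uv in dict(black=(270,450),rim1=(285,380),rim2=(280,320),rim3=(150,260),gatedge=(330,465)).items():
    print(nm,[inhop(back("top",g(*uv),z)).round(3).tolist() for z in(.05,.09)])
E
```

```text
blackTop [[-0.045, -0.058, 0.085], [-0.008, -0.03, 0.064], [0.031, 0.0, 0.04]]
blackBot [[-0.037, -0.058, 0.051], [0.001, -0.03, 0.027], [0.04, 0.0, 0.002]]
rimBot [[-0.0, -0.058, 0.053], [0.039, -0.03, 0.03], [0.081, 0.0, 0.004]]
rimTop [[-0.003, -0.058, 0.081], [0.036, -0.03, 0.059], [0.078, 0.0, 0.035]]
plateTopFront [[-0.099, -0.058, 0.088], [-0.065, -0.03, 0.066], [-0.029, 0.0, 0.043]]
barbot [[-0.099, -0.058, 0.091], [-0.065, -0.03, 0.07], [-0.029, -0.0, 0.047]]
plateBackTop [[0.062, -0.058, 0.079], [0.105, -0.03, 0.057], [0.15, 0.0, 0.033]]
black [[-0.01, 0.006], [-0.014, 0.009]]
rim1 [[0.006, -0.001], [0.001, 0.002]]
rim2 [[0.02, -0.004], [0.015, -0.001]]
rim3 [[0.041, 0.023], [0.036, 0.025]]
gatedge [[-0.016, -0.007], [-0.02, -0.004]]
```

The lids turn out to be standing on edge in the tray (x −0.01 to +0.04, tops at about 0.07), clear of the gate, so they are not what blocks it. My pull direction was about 1.6° off: the tool was dragged along 17.0° rather than 15.4°, with 10 N of side load. I'll correct yaw and lateral position, then pull again in small steps with the full grip.

Call:
{"method": "carry_out", "body": {"steps": [[[0,0,-0.8,-0.001,0,0,0],[0,0,-1.5,-0.002,0,0,0],[0,0,-1.5,-0.002,0,0,0]]], "newtons": 60}}

```text
time_s: 18.25
position: [0.4773, -0.1659, 0.0697]
tcp_rot: [0.597, 0.803, 0.0, -0.0]
contact_force: [0.4, -0.5, 5.1]
width: 0.0055
```

Call:
{"method": "carry_out", "body": {"steps": [[[0,0,0,0,-0.003,0,0],[0,0,0,0,-0.006,0,0],[0,0,0,0,-0.007,0,0]]]}}

```text
time_s: 18.55
position: [0.4707, -0.1679, 0.0697]
tcp_rot: [0.597, 0.803, 0.0, 0.0]
contact_force: [2.2, 0.2, 4.9]
width: 0.0052
```

Call:
{"method": "carry_out", "body": {"steps": [[[0,0,0,0,-0.002,0,0],[0,0,0,0,-0.003,0,0]]]}}

```text
time_s: 18.75
position: [0.468, -0.1687, 0.0697]
tcp_rot: [0.597, 0.803, 0.0, 0.0]
contact_force: [2.5, 0.9, 5.8]
width: 0.0057
```

```bash
python3 look.py 12; python3 -c "
from h import *
print(get_obs())"
```

```text
18.75 [ 0.468  -0.1687  0.0697] [2.5 0.9 5.8] 0.0057 hop [-0.1737 -0.0016]
{'time_s': 18.85, 'qpos': array([-5.82309665e-01,  3.99854181e-01,  1.74492518e+00,  2.85473386e-04,
        9.96520480e-01, -8.74849757e-01]), 'dq': array([ 0.00304555,  0.00205637, -0.00282314, -0.00276982,  0.0027368 ,
        0.00223907]), 'tau': array([-4.55640648e-01, -3.66176033e+01, -1.83940119e+01, -8.86816182e-02,
        3.08352951e-01, -3.02079739e-02]), 'position': array([ 0.467867  , -0.16874709,  0.06971958]), 'tcp_rot': array([5.96558088e-01, 8.02569880e-01, 1.27971755e-04, 1.39363825e-04]), 'contact_force': array([2.04391932, 1.22325792, 5.89398681]), 'ft_torque': array([-0.11264235, -0.11296033, -0.01066265]), 'width': 0.005546837155687158}
```

View pics/s12.png

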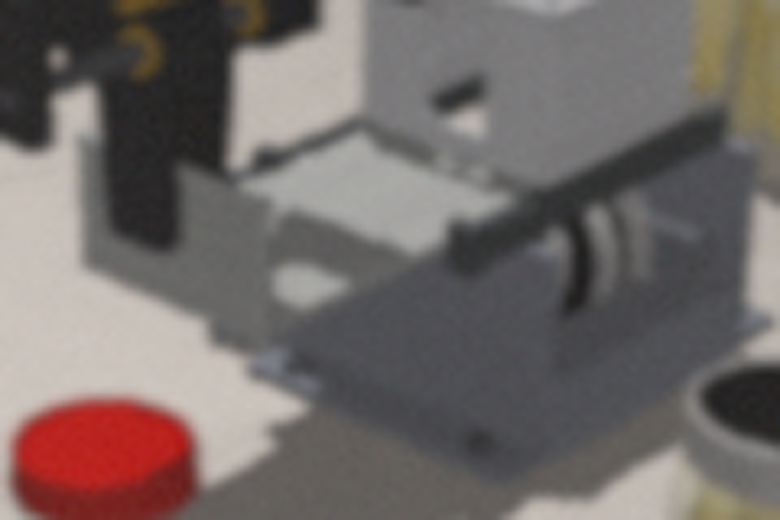

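It now moves freely at 2–3 N. I'm continuing in small steps.

Call:
{"method": "carry_out", "body": {"steps": [[[0,0,0,0,-0.001,0,0],[0,0,0,0,-0.002,0,0]]]}}

```text
time_s: 19.05
position: [0.4669, -0.1691, 0.0697]
tcp_rot: [0.597, 0.802, 0.001, 0.001]
contact_force: [13.1, 5.2, 1.5]
width: 0.0055
```

Call:
{"method": "carry_out", "body": {"steps": [[[0,0,0,0,-0.001,0,0],[0,0,0,0,-0.002,0,0]]]}}

```text
time_s: 19.25
position: [0.467, -0.1691, 0.0698]
tcp_rot: [0.597, 0.802, 0.003, 0.003]
contact_force: [26.3, 10.2, -6.3]
width: 0.0057
```

Call:
{"method": "carry_out", "body": {"steps": [[[0,0,0,0,-0.001,0,0],[0,0,0,0,-0.002,0,0]]]}}

```text
time_s: 19.45
position: [0.4672, -0.1692, 0.0698]
tcp_rot: [0.597, 0.802, 0.004, 0.005]
contact_force: [39.6, 13.6, -13.5]
width: 0.0057
```

There is a hard stop at 0.0716 m of travel from the grip point. The first fit already showed the flange about 5 mm further from the chute than "home" would put it, so the gate may have started slightly drawn. I'll measure gate travel in the images, with the flange relative to the chute, before and now.

```bash
python3 - <<'E'
from h import *
a=np.mean([snapshot("side").astype(float) for _ in range(6)],0)[:,:,::-1]
cv2.imwrite("pics/sidejam.png",a.astype(np.uint8))
b=cv2.imread("pics/side8full.png")
for k,im in(("now",a),("bef",b.astype(float))):
    c=np.clip(im[195:285,285:385]*1.3,0,255).astype(np.uint8);cv2.imwrite(f"pics/j_{k}.png",cv2.resize(c,None,fx=6.5,fy=6.5,interpolation=cv2.INTER_CUBIC))
E
```

```text
(no output)
```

View pics/j_now.png

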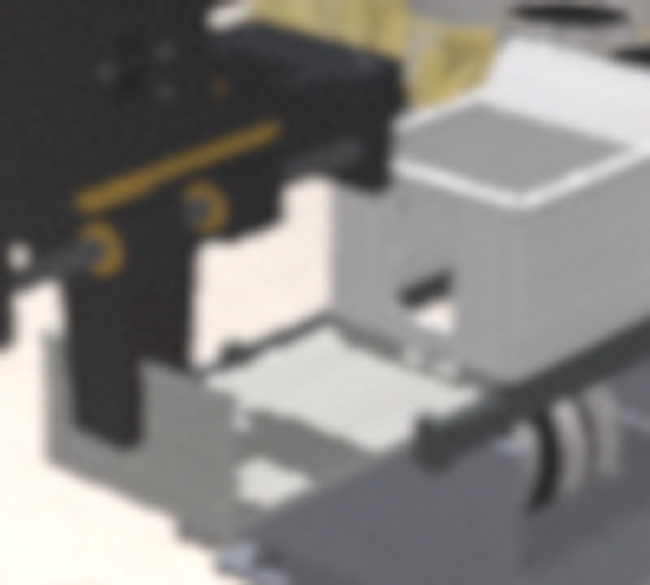

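View pics/j_bef.png

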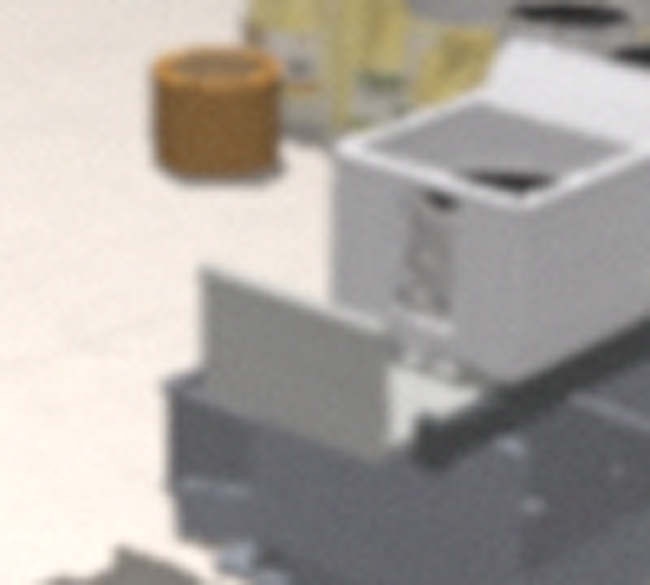

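```bash
python3 - <<'E'
from fit import *
a=.042
def fj(u,v): return np.array([285+(u+.5)/6.5-.5,195+(v+.5)/6.5-.5])
C=[("top",c1(537,272),(-a,a,.155)),("top",c1(680,235),(-a,-a,.155)),("side",fj(337,150),(-a,a,.155)),("side",fj(525,207),(-a,-a,.155))]
F=[("top",c1(565,390),(-.105,.04,.131)),("top",c1(703,354),(-.105,-.04,.131)),("side",fj(203,268),(-.105,.04,.131)),("side",fj(390,335),(-.105,-.04,.131)),("side",fj(388,457),(-.105,-.04,.091))]
G=[("side",fj(47,328),(-.105,.04,.131)),("side",fj(50,462),(-.105,.04,.091)),("side",fj(234,540),(-.105,-.04,.091)),("side",fj(232,405),(-.105,-.04,.131))]
# chute-only + flange only shift, per camera pixel bias allowed (2 px each cam)
def Rz(t):return np.array([[np.cos(t),-np.sin(t),0],[np.sin(t),np.cos(t),0],[0,0,1]])
def res(x,w=True):
    X,Y,t,g0,g1=x[:5];b={"top":x[5:7],"side":x[7:9]};r=[]
    for S,g in((C,0),(F,g0),(G,g1)):
        for c,px,l in S:
            l=np.array(l,float)-[g,0,0];r.append(proj(c,Rz(t)@l+[X,Y,0])[0]+b[c]-px)
    r=np.concatenate(r);return np.r_[r,x[5:]/1.5]
s=least_squares(res,[.635,-.12,.27,0,.07,0,0,0,0]);print(s.x.round(4),np.degrees(s.x[2]));print(s.fun.round(1)[:-4].reshape(-1,2).tolist())
J=s.jac;cov=np.linalg.inv(J.T@J);print(np.sqrt(np.diag(cov)).round(4)[:5])
E
```

```text
[ 0.6389 -0.1205  0.3002  0.0053  0.0793 -1.2185  0.8942  1.0424 -0.2827] 17.197858817140734
[[-0.2, 0.3], [-0.5, -0.3], [-0.3, 0.4], [0.5, 0.8], [1.1, 0.0], [0.2, -0.3], [0.4, 0.6], [-0.0, 0.4], [-0.2, -0.9], [-0.1, 1.3], [-0.2, -1.8], [-0.4, -1.6], [0.1, 0.8]]
[0.0033 0.0038 0.0131 0.002  0.0025]
```

The joint fit gives a gate opening of 5 mm at the start and 79 ± 2.5 mm now, with hopper yaw 17.2°. So this is the end stop, and step 2 is met. Now I push the gate home until it stops, watching the force.

Call:
{"method": "carry_out", "body": {"steps": [[[0,0,0,0,0.006,0,0],[0,0,0,0,0.011,0,0],[0,0,0,0,0.016,0,0],[0,0,0,0,0.021,0,0],[0,0,0,0,0.026,0,0],[0,0,0,0,0.031,0,0],[0,0,0,0,0.036,0,0],[0,0,0,0,0.041,0,0]]]}}

```text
time_s: 20.55
position: [0.5009, -0.1587, 0.0697]
tcp_rot: [0.596, 0.803, -0.0, -0.001]
contact_force: [-2.9, -0.5, 8.9]
width: 0.0059
```

Call:
{"method": "carry_out", "body": {"steps": [[[0,0,0,0,0.005,0,0],[0,0,0,0,0.01,0,0],[0,0,0,0,0.015,0,0],[0,0,0,0,0.02,0,0],[0,0,0,0,0.025,0,0],[0,0,0,0,0.03,0,0],[0,0,0,0,0.035,0,0],[0,0,0,0,0.037,0,0]]]}}

```text
time_s: 21.35
position: [0.5365, -0.1478, 0.0697]
tcp_rot: [0.596, 0.803, -0.0, -0.001]
contact_force: [-2.0, 0.8, 8.8]
width: 0.0055
```

```bash
python3 - <<'E'
from h import *
st()
p=get_obs()["position"];print(np.linalg.norm(p[:2]-[.4669,-.1691]))
E
```

```text
21.35 [ 0.5365 -0.1478  0.0697] [-2.   0.8  8.8] 0.0055 hop [-0.1021  0.0003]
0.07273959910623168
```

Low force so far, 73 mm back from the end stop. I'm creeping the rest in until it stops.

Call:
{"method": "carry_out", "body": {"steps": [[[0,0,0,0,0.002,0,0],[0,0,0,0,0.004,0,0],[0,0,0,0,0.004,0,0]]]}}

```text
time_s: 21.65
position: [0.5403, -0.1467, 0.0697]
tcp_rot: [0.596, 0.803, -0.0, -0.0]
contact_force: [-2.0, 1.2, 7.7]
width: 0.0058
```

Call:
{"method": "carry_out", "body": {"steps": [[[0,0,0,0,0.002,0,0],[0,0,0,0,0.004,0,0],[0,0,0,0,0.004,0,0]]]}}

```text
time_s: 21.95
position: [0.5433, -0.1457, 0.0697]
tcp_rot: [0.596, 0.803, -0.001, -0.001]
contact_force: [-5.6, -1.1, 10.9]
width: 0.0054
```

```bash
python3 - <<'E'
from h import *
st()
p=get_obs()["position"];print(np.linalg.norm(p[:2]-[.4669,-.1691]))
E
```

```text
21.95 [ 0.5433 -0.1457  0.0697] [-5.6 -1.1 10.9] 0.0054 hop [-0.095   0.0005]
0.07984493604430362
```

Call:
{"method": "carry_out", "body": {"steps": [[[0,0,0,0,0.001,0,0],[0,0,0,0,0.002,0,0],[0,0,0,0,0.002,0,0]]]}}

```text
time_s: 22.25
position: [0.5431, -0.1457, 0.0697]
tcp_rot: [0.596, 0.803, -0.002, -0.003]
contact_force: [-20.2, -3.6, 16.1]
width: 0.0054
```

Call:
{"method": "carry_out", "body": {"steps": [[[0,0,0,0,-0.001,0,0.006],[0,0,0,0,-0.002,0,0.014],[0,0,0,0,-0.002,0,0.03],[0,0,0,0,-0.002,0,0.03],[0,0,0,0,-0.002,0,0.03],[0,0,0,0,-0.002,-0.03,0.03],[0,0,0,0,-0.002,-0.07,0.03],[0,0,0,0,-0.002,-0.12,0.03],[0,0,0,0.08,-0.08,-0.13,0.03],[0,0,0,0.14,-0.14,-0.13,0.03],[0,0,0,0.2,-0.14,-0.13,0.03],[0,0,0,0.24,-0.14,-0.13,0.03],[0,0,0,0.24,-0.14,-0.13,0.03],[0,0,0,0.24,-0.14,-0.13,0.03],[0,0,0,0.24,-0.14,-0.13,0.03]]]}}

```text
time_s: 23.75
position: [0.3414, 0.0465, 0.1996]
tcp_rot: [0.595, 0.804, 0.0, 0.0]
contact_force: [0.8, 0.6, 0.2]
width: 0.0303
```

```bash
python3 - <<'E'
from h import *
st()
for n in("side","top"):
    a=np.mean([snapshot(n).astype(float) for _ in range(4)],0)[:,:,::-1]
    cv2.imwrite(f"pics/{n}13full.png",a.astype(np.uint8))
    x0,y0=(290,175) if n=="side" else (280,170)
    a=a[y0:y0+115,x0:x0+150];
    cv2.imwrite(f"pics/{n}13.png",cv2.resize(np.clip(a*1.3,0,255).astype(np.uint8),None,fx=5.2,fy=5.2,interpolation=cv2.INTER_CUBIC))
E
```

```text
23.75 [0.3414 0.0465 0.1996] [0.8 0.6 0.2] 0.0303 hop [-0.2385  0.2394]
```

View pics/side13.png

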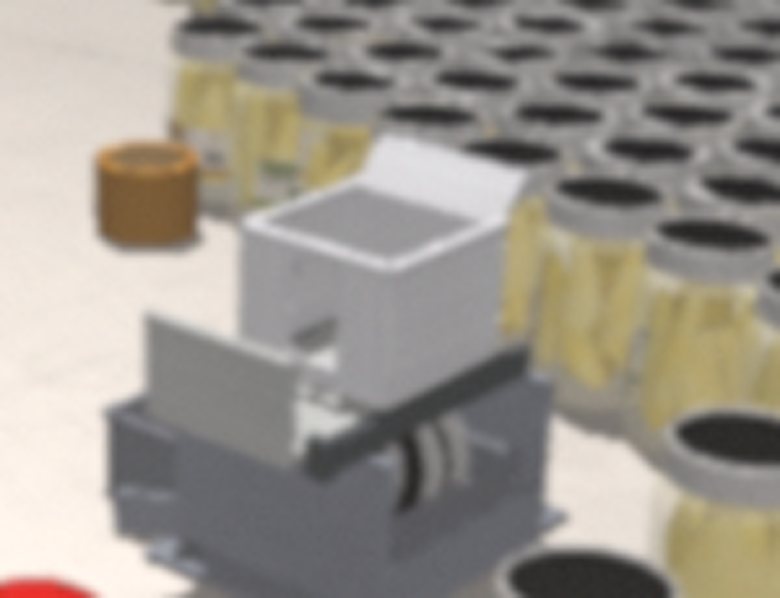

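View pics/top13.png

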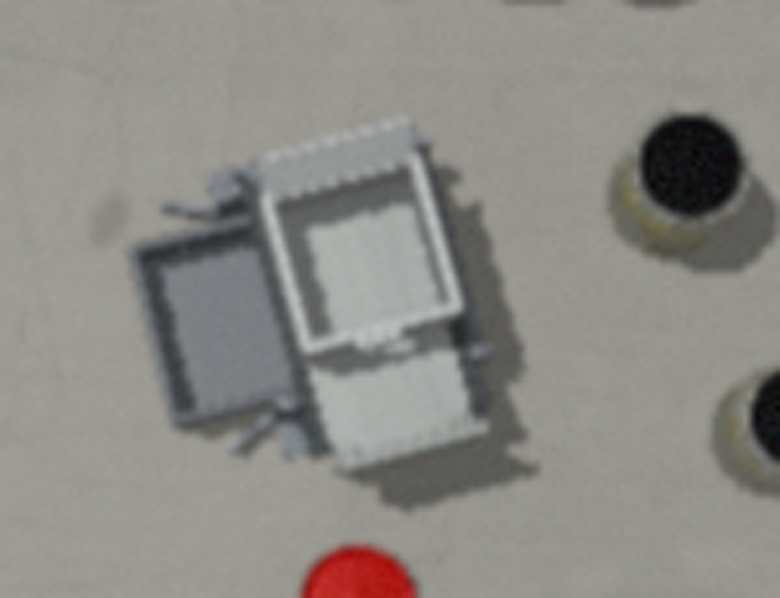

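View pics/top13full.png

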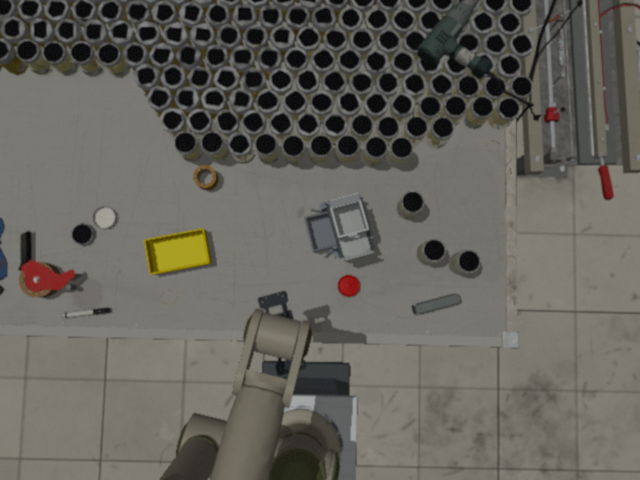

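The chute is empty with the gate closed in it. The lids are on edge in the tray at side crop (430,465), and the jars, stapler and tape are at their starting pixels. Before handing in, I'll check tray angle and position numerically.

```bash
python3 - <<'E'
from h import *
f=lambda u,v:(280+u/5.2,170+v/5.2)
A=back("top",f(135,250),.045);B=back("top",f(176,425),.045);d=A-B;print("tray near edge len",np.linalg.norm(d),"yaw",np.degrees(np.arctan2(d[1],d[0])))
A2=back("top",f(265,195),.155);B2=back("top",f(308,352),.155);C2=back("top",f(463,308),.155)
d=A2-B2;print("chute left edge",np.linalg.norm(d),np.degrees(np.arctan2(d[1],d[0])));d=C2-B2;print("chute front",np.linalg.norm(d),np.degrees(np.arctan2(d[1],d[0]))+90)
F1=back("top",f(340,468),.131);F2=back("top",f(487,432),.131);d=F2-F1;print("flange",np.linalg.norm(d),np.degrees(np.arctan2(d[1],d[0]))+90)
for n in("jar","desk_stapler","parcel_tape"):
    zz={"jar":.06}.get(n,.03)
    for x in spot_in("top","jar_a" if n=="jar" else n)[:3]:print(n,back("top",x["pixel"],zz).round(3))
h=np.radians(16.5);M=(A+B)/2;q=M[:2]-[.637,-.1205];print("near end y",-np.sin(h)*q[0]+np.cos(h)*q[1],"x",np.cos(h)*q[0]+np.sin(h)*q[1])
E
```

```text
tray near edge len 0.09898382228964168 yaw 14.621195765788599
chute left edge 0.08432932500681162 16.525497713008196
chute front 0.08311381062322264 17.352776725841565
flange 0.07891510577978118 15.183188715020975
jar [ 0.537 -0.447  0.06 ]
jar [ 0.557 -0.358  0.06 ]
jar [ 0.625 -0.121  0.06 ]
desk_stapler [ 0.415 -0.389  0.03 ]
parcel_tape [0.77  0.301 0.03 ]
near end y 0.11509000437403333 x -0.0036017568385617663
```

Tray yaw is within about 2° of the hopper's, and its near end is at y = 0.115 against an expected 0.113. The bystanders are in place, so I'm handing in.

```bash
python3 -c "
from plant import *
print(close_job())"
```

```text
the job is handed in; nothing more can be done
None
```

The job is handed in. `close_job` gave no verdict, but my last checks indicate every condition was met.

**What I did**
- **Tray:** I gripped the grey tray by its end wall and turned it into line. Then I pulled it into the mouth and pushed it in with two spread fingers until the force rose at the stop.
- **Gate:** I drew it out by its flange to a hard stop and pushed it back in to a hard stop, 79.8 mm of travel between the two. Then I moved the arm clear.

**Last checks**
- **Tray:** the near end is at about y = 0.115 m (0.113 expected), and its angle is within about 3° of the hopper's.
- **Lids:** the chute is empty above the closed gate. The lids stand on edge in the tray, with tops at about 0.07 m; as they stand on edge, I put their origins at about 0.04 m. I identified all three by the thickness of the block, not by seeing each one separately.
- **Bystanders:** two of the jars, the stapler and the tape were re-measured within about 13 mm of their start, and in the picture none has visibly moved. The detector did not report the third jar (at 0.69, −0.30) in the last check, so I judged that one by eye only.

**What failed or disagreed on the way**
- **Empty first grip:** the true fingertips were about 38 mm higher than the reported TCP. I corrected for this from the pictures.
- **Short first pull:** the first pull stopped at 72 mm with about 58 N on the wrist, which looked like a jam. A joint image fit put the gate about 5 mm open before the pull and 79 ± 2.5 mm open afterwards, so it was the end stop.
- **Hopper yaw:** my estimates ranged from 15° to 17°. I had to realign the pull by about 1.5°.

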